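Set the work prop level with the tile saw's table and hold it

ROBOT

A 6-joint arm with a two-finger parallel gripper is mounted at the origin on the work surface. World frame = base frame: x ahead of the robot, y to its left, z up, the work surface at z = 0. Lengths are in m, angles in rad, forces in N, time in s.
With the tool pointing down it reaches from about 0.425 to 0.95 m from the base axis. Payload 14.7 kg.
Tool frame: the origin (TCP) lies at the very end of the fingers, on their centre line; the grasp point (between the pads) lies 19 mm behind it; z points along the fingers, y is the direction in which the jaws open and shut (so a half turn about z gives the same grasp; the last joint's range is limited). The gripper opens to 85 mm and grips with 20 to 120 N. Pads are 22 mm wide; open, the fingers measure 114 mm over their backs; the gripper's body (76 mm by 85 mm) begins 54 mm behind the grasp point. The pads swing forward as they close: fully open they stand 13 mm farther back than shut.
Start: joints at [1.227, 0.48, 1.596, -0, 1.065, -0.047], TCP at [0.19, 0.622, 0.211] pointing down, gripper open.
Joint ranges: [-2.75, 2.75], [-0.82, 2.05], [0.23, 2.67], [-1.56, 4.7], [0.09, 2.69], [-2.92, 2.92]. Speed limits (rad/s): [1.89, 1.89, 2.39, 3.01, 3.01, 3.01].

INTERFACE

Orientations are given as a unit quaternion [x, y, z, w].
In Python, from rig import status, eyes, order, finder gives the robot as it stands. The module is installed in compiled form; this text tells all that it offers.
- The arm moves only by the shell command python3 -m crank 'ROWS'. ROWS is JSON, a list of rows, each an object of numbers: "rx", "ry", "rz": the turn, a rotation vector about the tool's x, y, z scaled (see below); "dx", "dy", "dz": the shift along the tool's x, y, z scaled (see below); "claw": the gripper's target within -1 to 1 (fully open at 1, half-way at 0, shut at -1). In form: [{"rx": .., "ry": .., "rz": .., "dx": .., "dy": .., "dz": .., "claw": ..}, ...]. A call has 1 to 8 rows; each row shifts and turns the pose as measured when the row begins, along the tool's axes as they then stand; what a row does not reach is not made up. The controller multiplies each number of a shift by 0.3 m and each number of a turn by 90 degrees. A row lasts 1/10 s, in which the tool goes at most 50 mm and 8.59 degrees, less where a joint would pass 70% of its speed; a pose out of reach is approached as far as the arm can. A call with a number of a shift or a turn outside -1 to 1 is refused whole. A call with a gripper value outside its range is refused whole. The fingers move at their own pace and stop on an object; the grip force is fixed at half the most. Time passes only in rows, so rows that do not move let the fingers close. It gives the time, the measured TCP pose, the force and the opening at its end, in the units of the state.
- status.get_obs(): the state, without advancing time (a new reading comes with each control period).
- eyes.grab_frame(name): name is "side" or "top"; returns the picture (384x512x3 uint8, blue, green, red); there is no depth.
- eyes.camera_model(name): a dict with "intrinsics" (3x3 intrinsics, pixels), "origin" and "orientation" of the camera in the world. Camera axes: x right, y up, looking along -z (the intrinsics and any distortion apply to the point x, -y, -z); pixel columns grow to the right and rows downward; lengths in m; the calibration is good to about 2 mm. A picture is of the moment at which its call begins. camera_model takes no time and is no camera call.
- order.job_done(): hands the job in, once; it reports no verdict.
Trained networks look in the newest picture that a camera, given by its name, has taken for a name from the list of things; names that differ only in an ending like _2 or _b are one class to them, and where a whole thing is asked for, a point or a joint stands for the part that bears it (a point fixed in the world has none). Each returns a list of dicts, best first, with "p" (0 to 1); they miss things now and then, are a little off and sometimes report something else, mostly with a low value. They report only what shows in the picture. A call takes as long as a camera call. They do not tell look-alikes from the thing itself.
- finder.outline_of(camera, name): "pixels" (384x512 bool, what is visible of it) and "point" ([column, row] in pixels, amid what is visible of it).
- finder.tip_of(camera, name): "point" ([column, row] in pixels: a listed point, or the origin of a listed thing).
The state is a dict: "time_s": time; "qpos": joint angles; "dq": joint speeds; "joint_torque": joint torques, N m; "tool_pos": TCP position; "orientation": TCP orientation; "force": force on the tool from outside, world axes, zero at the start; "ft_torque": the same for the moment, N m; "grip_width": finger opening in m.
Only numpy, scipy, OpenCV 4.12 (cv2) and the standard library are available. Lean on these libraries where they do the work, as an engineer would, in place of code of your own. Each camera call takes 0.05 s, during which the arm holds its last target.

TASK

A long tile is to lie across the tile saw and the telescopic work prop beside it. Loosen the prop's twist collar (anticlockwise seen from above), draw the post straight up so that it does not bind, until its rubber-topped head is level with the saw's table, and finish holding the post there so that I can tighten the collar. Leave the post down until the collar is loose, do not pull it right out, and leave the saw and everything else on the bench alone.

Things in the scene. Friction and masses are not known exactly. Their poses are not given: they have to be found in the camera images.
- prop: Fixed telescopic work prop, screwed to the bench and always upright. Origin: centre of the underside of its foot, on the bench; z up, and its z axis is the axis of everything round on it. Grey iron foot, 120 mm across and 13 mm high; above it an aluminium sleeve 33 mm across (a black band at its top 38 mm) up to height 99 mm, then the black twist collar (height 98 to 124 mm), then the steel post coming out of the collar. The bore is 19 mm across, its floor at height 6 mm.
- collar (a joint): Turn of the black ribbed twist collar about the vertical axis of the prop: 0 = tight (as found), growing as it is turned anticlockwise seen from above, that is loosened; it stops at 1.4 rad. It turns in place with a friction of about 0.25 N m and stays where it is left. It closes three jaws on the post, which hold it against a pull of about 40 N while tight; from 0.8 rad the post is free in the bore, and it then drops to the bottom unless held.
- collar_mid (a point): Centre of the twist collar, on the axis of the prop and at half its height (111 mm above the bench). The collar is 44 mm across with twelve ribs standing like flats every 30 degrees (one faces along the x axis of the prop when the joint is at 0) and 26 mm high (13 mm up and down from this point). The head of the post stands right above it and fits between the fingers that grip the collar: with the post down the top of the head is 37 mm above this point.
- post: Loose steel post of the prop, 0.22 to 0.36 kg: a round rod 18 mm across and 126 mm long with engraved rings, and on it the head, a steel disc 32 mm across and 16 mm thick with a black rubber top. Origin: centre of the rod's lower end; z along the rod to the head. It starts at the bottom of the bore, with the underside of its head 8 mm above the top of the collar and the top of the head 148 mm above the bench.
- post_top (a point): Centre of the top of the post's head, 142 mm above the post's lower end. The head reaches from this point 16 mm down.
- post_foot (a point): Centre of the lower end of the post's rod, inside the bore; 6 mm above the bench when the post is down.
- saw: Fixed bench tile saw on screw feet: grey plastic tub 335 x 270 mm with a flat steel table 380 x 300 mm on top, a blade with a black guard over its middle and an aluminium fence along it. Origin under its centre, z up, y to the side away from the prop. The table's top is 178 mm above this origin; the screw feet differ, so that the table stands 178 to 196 mm above the bench.
- saw_table (a point): Point on the top of the saw's flat steel table, at the middle of its edge on the side of the prop (150 mm from the saw's centre). The head of the post must come level with this point.
- toolbox: Black plastic toolbox 190 x 340 x 170 mm with two spring clip latches; bystander, origin under its centre.
- tin: Stainless steel tin 72 mm across and 114 mm high with a twist cap; bystander, origin under its centre.
- mallet: Wooden mallet 340 mm long lying on the bench, head 75 x 125 x 60 mm; bystander, origin under the middle of its length.
- tile_offcut: Grey ceramic tile offcut 150 x 85 x 9 mm lying flat; bystander, origin under its centre.
- scraper: Yellow plastic utility scraper 170 mm long, 60 mm wide and 18 mm high, lying flat; bystander, origin under it near its blade.
- tape_measure: Black tape measure 70 x 68 x 34 mm lying flat; bystander, origin under its centre.
- spacer_jar: Clear plastic jar 68 mm across and 70 mm high with a white cap; bystander, origin under its centre.
Mind the look-alikes: they are no part of the job. What is shaped like the prop but red is not meant.

How it is judged:
By the outcome, as a careful person would: the job done as asked, in the order asked, and still so for the second after the job is handed in, while the arm keeps its last pose, push and grip.
It also fails if it takes over 45 s, if anything falls off the work surface, if the arm or the gripper's body presses on something with over 40 N, if the wrist force passes 120 N, or if a joint passes its speed limit or range.

## Working session

There is one attempt and no reset: what is moved stays moved. The work goes in short steps, Python scripts to look and compute and a shell command to move; the robot and the scene stay as the last step left them, time stands still between calls to the robot, and variables do not carry over. Pictures are saved under pics/ and viewed, and the job is handed in when it is done.

```bash
mkdir -p pics
cat > h.py <<'E'
import numpy as np, cv2
from rig import status, eyes, order, finder
from scipy.spatial.transform import Rotation as R
def cam(n):
    m=eyes.camera_model(n); return np.array(m["intrinsics"]),np.array(m["origin"]),m["orientation"],m
def Rc(o):
    o=np.array(o); return R.from_quat(o).as_matrix() if o.size==4 else o.reshape(3,3)
def proj(n,P):
    K,o,q,_=cam(n); c=Rc(q).T@(np.array(P)-o); c=np.array([c[0],-c[1],-c[2]]); u=K@c; return u[:2]/u[2]
def ray(n,uv):
    K,o,q,_=cam(n); d=np.linalg.inv(K)@np.array([uv[0],uv[1],1.]); d=Rc(q)@np.array([d[0],-d[1],-d[2]]); return o,d/np.linalg.norm(d)
def atz(n,uv,z):
    o,d=ray(n,uv); return o+d*(z-o[2])/d[2]
def tri(l):
    A=np.zeros((3,3));b=np.zeros(3)
    for n,uv in l:
        o,d=ray(n,uv);M=np.eye(3)-np.outer(d,d);A+=M;b+=M@o
    p=np.linalg.solve(A,b); return p,[proj(n,p)-uv for n,uv in l]
E
python3 - <<'E'
from h import *
np.set_printoptions(precision=4,suppress=True)
for n in("side","top"):
    f=eyes.grab_frame(n); cv2.imwrite(f"pics/{n}0.png",f); print(cam(n)[3])
    for t in("collar_mid","post_top","saw_table","prop","saw"):
        print(n,t,[(round(d["p"],2),np.round(d["point"],1)) for d in finder.tip_of(n,t)][:4])
print(status.get_obs())
E
```

```text
{'intrinsics': array([[377.3569,   0.    , 256.4162],
       [  0.    , 377.3569, 193.99  ],
       [  0.    ,   0.    ,   1.    ]]), 'origin': array([ 0.1319, -0.542 ,  0.9343]), 'orientation': array([ 0.3142, -0.1079, -0.3198,  0.8874])}
side collar_mid [(0.72, array([240.1, 266.8]))]
side post_top [(0.51, array([274.6, 200.9]))]
side saw_table [(0.78, array([196.2, 132.6])), (0.67, array([273.2, 201.8])), (0.46, array([182.8, 146.5]))]
side prop [(0.79, array([272. , 231.2])), (0.69, array([239.1, 284.3]))]
side saw [(0.6, array([285.9, 347.8]))]
{'intrinsics': array([[429.5012,   0.    , 260.8456],
       [  0.    , 429.5012, 187.6658],
       [  0.    ,   0.    ,   1.    ]]), 'origin': array([ 0.4573, -0.029 ,  1.2314]), 'orientation': array([-0.0262,  0.0289,  0.7112, -0.7019])}
top collar_mid [(0.6, array([282.6, 187.1])), (0.54, array([154.9, 192.4])), (0.48, array([316.1, 256.2])), (0.34, array([319.8, 182.9]))]
top post_top [(0.53, array([284.2, 184.6]))]
top saw_table [(0.83, array([154.6, 190.5]))]
top prop [(0.9, array([281.5, 192. ])), (0.62, array([308.4, 251.9]))]
top saw []
{'time_s': 0.6, 'qpos': array([ 1.2274,  0.4802,  1.5963,  0.    ,  1.0651, -0.0466]), 'dq': array([ 0.0006, -0.0006,  0.0005, -0.0012, -0.0001, -0.0008]), 'joint_torque': array([ -0.0024, -95.0077, -43.0491,  -0.0005,   0.0011,   0.    ]), 'tool_pos': array([0.1901, 0.6216, 0.2108]), 'orientation': array([ 0.1479,  0.989 , -0.    , -0.    ]), 'force': array([ 0.4155,  0.5326, -0.3827]), 'ft_torque': array([-0.019 , -0.0084, -0.019 ]), 'grip_width': 0.08570560139584064}
```

View pics/side0.png

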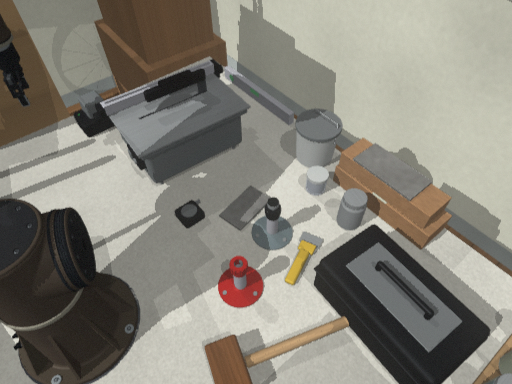

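View pics/top0.png

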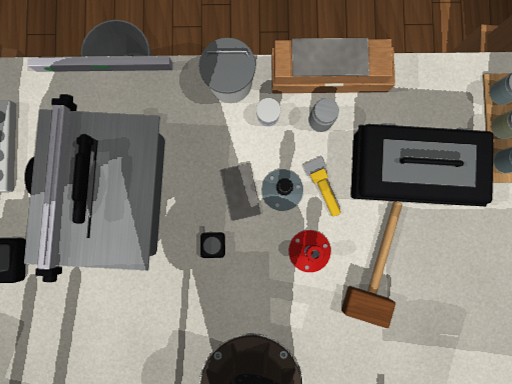

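```bash
python3 - <<'E'
import cv2
s=cv2.imread("pics/side0.png");t=cv2.imread("pics/top0.png")
cv2.imwrite("pics/z1.png",cv2.resize(s[185:265,240:320],None,fx=7,fy=7,interpolation=cv2.INTER_CUBIC))
cv2.imwrite("pics/z2.png",cv2.resize(t[155:225,250:320],None,fx=8,fy=8,interpolation=cv2.INTER_CUBIC))
cv2.imwrite("pics/z3.png",cv2.resize(s[50:190,90:260],None,fx=4,fy=4,interpolation=cv2.INTER_CUBIC))
E
python3 - <<'E'
from h import *
np.set_printoptions(precision=4,suppress=True)
print(tri([("top",(284.2,184.6)),("side",(274.6,200.9))]))
print(tri([("top",(281.5,192)),("side",(272,231.2))]))
for s in((196.2,132.6),(192,130)): print(tri([("top",(154.6,190.5)),("side",s)]))
for uv in((160,115),(150,270)): print(atz("top",uv,.187))
print(atz("top",(284.2,184.6),.148),atz("side",(274.6,200.9),.148),atz("top",(281.5,192),0))
E
```

```text
(array([ 0.5507, -0.0943,  0.1434]), [array([ 0.3852, -0.5549]), array([-0.6442,  0.0785])])
(array([ 0.5425, -0.0953,  0.0062]), [array([ 0.6845, -0.9921]), array([-1.1729,  0.1302])])
(array([0.5322, 0.2319, 0.1704]), [array([-1.055 ,  1.7699]), array([ 1.6999, -0.1302])])
(array([0.526 , 0.231 , 0.1856]), [array([-2.2147,  3.8683]), array([ 3.673, -0.33 ])])
[0.7221 0.2131 0.187 ]
[0.344  0.2352 0.187 ]
[ 0.5489 -0.093   0.148 ] [ 0.5497 -0.0978  0.148 ] [ 0.5401 -0.0936  0.    ]
```

View pics/z1.png

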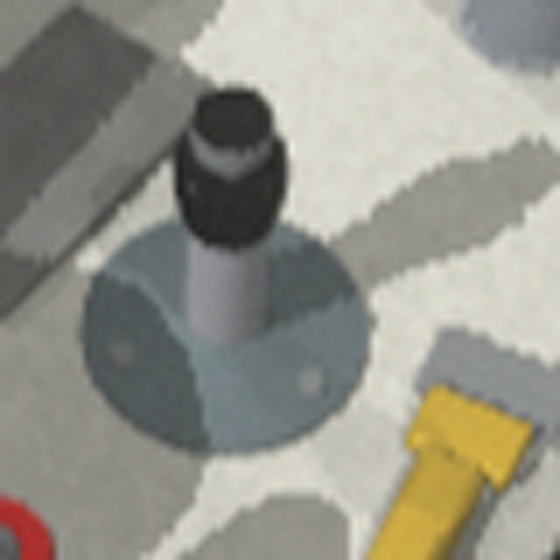

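View pics/z2.png

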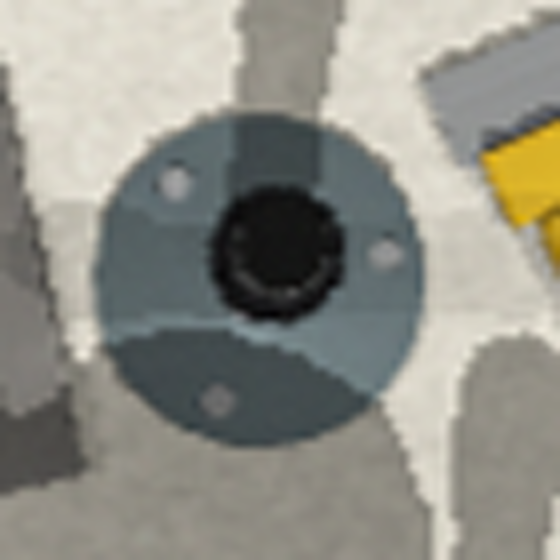

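View pics/z3.png

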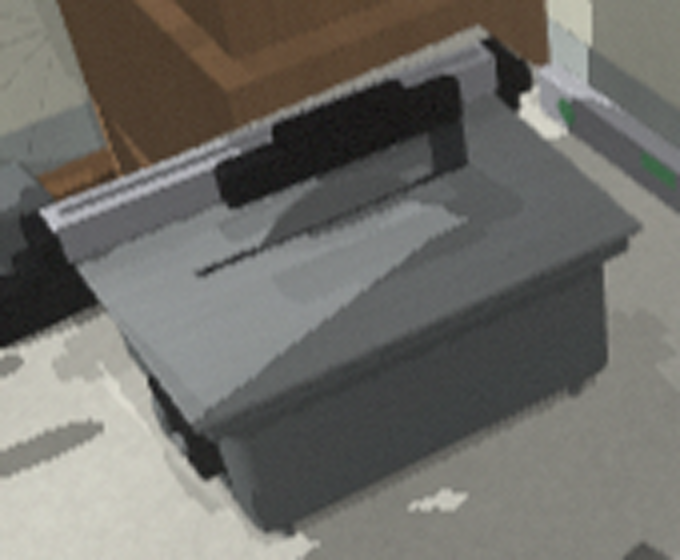

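Run:
```python
import cv2
s=cv2.imread("pics/side0.png");t=cv2.imread("pics/top0.png")
cv2.imwrite("pics/z4.png",cv2.resize(t[90:285,20:175],None,fx=3,fy=3,interpolation=cv2.INTER_CUBIC))
cv2.imwrite("pics/z5.png",cv2.resize(s[90:170,100:260],None,fx=5,fy=5,interpolation=cv2.INTER_CUBIC))
```

```text
(no output)
```

View pics/z4.png

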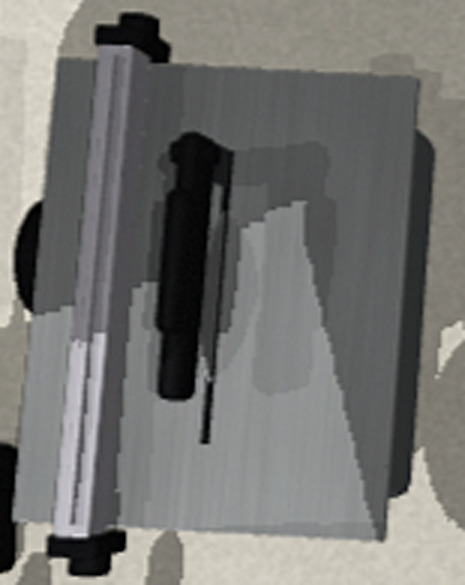

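View pics/z5.png

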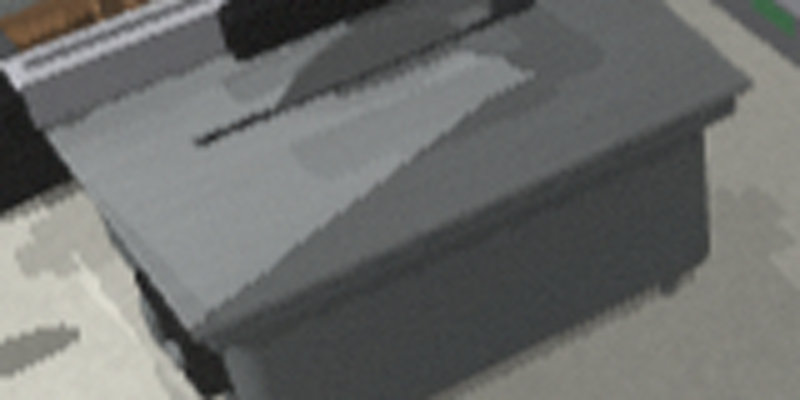

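Run:
```python
import cv2,numpy as np
s=cv2.imread("pics/side0.png");t=cv2.imread("pics/top0.png")
a=cv2.resize(s[192:225,258:291],None,fx=16,fy=16,interpolation=cv2.INTER_NEAREST)
b=cv2.resize(t[172:205,268:301],None,fx=16,fy=16,interpolation=cv2.INTER_NEAREST)
f=lambda x:(np.clip(x/255.,0,1)**.45*255).astype(np.uint8)
cv2.imwrite("pics/z6.png",f(np.hstack([a[:, :395],b[:, :395]])) if 0 else cv2.resize(f(np.hstack([a,b])),(800,400)))
```

```text
(no output)
```

View pics/z6.png

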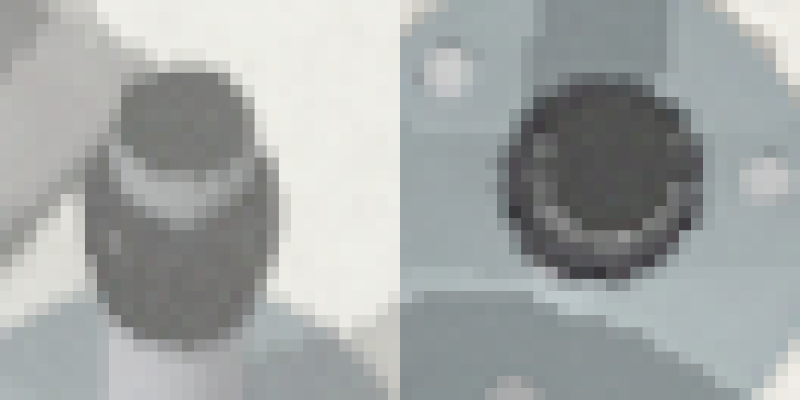

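```bash
cat > fit.py <<'E'
from h import *
from scipy.optimize import least_squares
np.set_printoptions(precision=4,suppress=True)
print("posttop",tri([("top",(285.15,184.4)),("side",(272.85,201.4))]))
# saw edge corners A(far) B(near): also C,D fence side (top view)
T=dict(A=(159.0,115.7),B=(148.0,269.7),C=(38.7,108.7),D=(24.4,262.4))
S=dict(A=(250.0,105.6),B=(138.3,155.8))
for k in "AB": print(k,tri([("top",T[k]),("side",S[k])]))
loc=dict(A=(190,-150),B=(-190,-150),C=(190,150),D=(-190,150))
def model(p):
    c,s=np.cos(p[2]),np.sin(p[2])
    return {k:np.array([p[0]+(c*a-s*b)/1e3,p[1]+(s*a+c*b)/1e3,p[3]]) for k,(a,b) in loc.items()}
def res(p):
    m=model(p[:4]);d=np.array([0,0,0])
    r=[]
    sh={"top":p[4:7],"side":p[7:10]}
    def add(n,P,uv): r.extend(proj(n,P-sh[n])-uv)
    for k in T: add("top",m[k],T[k])
    for k in S: add("side",m[k],S[k])
    pr=np.array([p[10],p[11],.148])
    for w in range(2): add("top",pr,(285.15,184.4)); add("side",pr,(272.85,201.4))
    f=np.array([p[10],p[11],.124]); add("top",f,(284.1,186.3)) 
    return np.r_[np.array(r)/.5,p[4:10]/.002]
q=least_squares(res,[.53,.38,-.06,.187]+[0]*6+[.55,-.095])
C=np.linalg.inv(q.jac.T@q.jac); print(q.x,"sd",np.sqrt(np.diag(C))); print(q.fun.reshape(-1,2)*.5)
E
python3 fit.py
```

```text
posttop (array([ 0.5484, -0.0947,  0.1442]), [array([-0.3437,  0.5058]), array([ 0.5828, -0.0763])])
A (array([0.7208, 0.2164, 0.1842]), [array([-0.068,  0.103]), array([ 0.0965, -0.012 ])])
B (array([0.3437, 0.2405, 0.1876]), [array([-0.2672,  0.4978]), array([ 0.491 , -0.0099])])
[ 0.5429  0.379  -0.0677  0.1838 -0.0011  0.0002  0.0031  0.0011 -0.0002
 -0.0001  0.5471 -0.0953] sd [0.0016 0.0019 0.0024 0.002  0.0015 0.0016 0.0016 0.0015 0.0016 0.0017
 0.0016 0.0016]
[[ 0.2609 -0.5912]
 [-0.1856 -0.0581]
 [ 0.045  -0.1447]
 [-0.5357  0.4618]
 [ 0.12   -0.0361]
 [-0.0427  0.8281]
 [-0.0213  0.5259]
 [ 0.0502 -0.4107]
 [-0.0213  0.5259]
 [ 0.0502 -0.4107]
 [ 0.4764 -0.5955]
 [-0.2823  0.0405]
 [ 0.7631  0.2823]
 [-0.0405 -0.0204]]
```

```bash
cat > fit2.py <<'E'
from h import *
from scipy.optimize import least_squares
from scipy.ndimage import map_coordinates, gaussian_filter
np.set_printoptions(precision=4,suppress=True)
import sys
sfx=sys.argv[1] if len(sys.argv)>1 else "0"
IM={n:cv2.imread(f"pics/{n}{sfx}.png").astype(float) for n in("top","side")}
IM={n:np.stack([gaussian_filter(v[...,c],.6) for c in range(3)],-1) for n,v in IM.items()}
def edgepts(n,a,b,W=3.,N=60,lo=.05,hi=.95):
    """subpixel edge points around image segment a-b; returns line fit residual-robust points"""
    a=np.array(a,float);b=np.array(b,float);d=(b-a)/np.linalg.norm(b-a);nn=np.array([-d[1],d[0]])
    out=[]
    for t in np.linspace(lo,hi,N):
        p=a+t*(b-a);s=np.arange(-W,W+.01,.1);q=p+s[:,None]*nn
        v=np.stack([map_coordinates(IM[n][...,c],[q[:,1],q[:,0]],order=1) for c in range(3)],-1)
        g=np.linalg.norm(np.gradient(v,.1,axis=0),axis=1);i=g.argmax()
        if 5<i<len(s)-6 and g[i]>6:
            w=g[max(0,i-8):i+9];out.append(q[max(0,i-8):i+9].T@w/w.sum())
    return np.array(out)
def line(pts):
    for _ in range(4):
        c=pts.mean(0);u=np.linalg.svd(pts-c)[2];e=(pts-c)@u[1];k=abs(e)<max(.35,2*np.median(abs(e)));pts=pts[k]
    return c,u[1],len(pts),e.std()
T=dict(A=(159.0,115.7),B=(148.0,269.7),C=(38.7,108.7),D=(24.4,262.4))
S=dict(A=(250.0,105.6),B=(138.3,155.8))
L=[]
for n,k,lo,hi in(("top","AB",.05,.9),("top","AC",.05,.6),("top","BD",.05,.6),("top","CD",.05,.95)):
    L.append((n,k,line(edgepts(n,T[k[0]],T[k[1]],lo=lo,hi=hi))))
L.append(("side","AB",line(edgepts("side",S["A"],S["B"],W=2.5))))
for k,b in(("A",(213,73)),("B",(111,118))):
    L.append(("side",dict(A="AC",B="BD")[k],line(edgepts("side",S[k],b,W=2.5,lo=.1,hi=.8))))
for l in L: print(l[0],l[1],*l[2])
loc=dict(A=(190,-150),B=(-190,-150),C=(190,150),D=(-190,150))
def run(bias=True,use=None,prior=.002):
    def res(p):
        c,s=np.cos(p[2]),np.sin(p[2]);r=[]
        m={k:np.array([p[0]+(c*a-s*b)/1e3,p[1]+(s*a+c*b)/1e3,p[3]]) for k,(a,b) in loc.items()}
        sh={"top":p[4:7],"side":p[7:10]}
        for n,k,(cc,u,_,e) in L:
            if use and (n,k) not in use: continue
            for t in(.1,.9): r.append((proj(n,m[k[0]]*(1-t)+m[k[1]]*t-sh[n])-cc)@u)
        pr=np.array([p[10],p[11],.148])
        r.extend((proj("top",pr-sh["top"])-(285.15,184.4))*1.4);r.extend((proj("side",pr-sh["side"])-(272.85,201.4))*1.4)
        r.extend(proj("top",np.array([p[10],p[11],.124])-sh["top"])-(284.1,186.3))
        return np.r_[np.array(r)/.3,p[4:10]/prior]
    q=least_squares(res,[.53,.38,-.06,.187]+[0]*6+[.55,-.095])
    C=np.linalg.inv(q.jac.T@q.jac)
    print(q.x,"sdz",np.sqrt(C[3,3]),"cost",q.cost);print(q.fun[:-6]*.3)
run();run(use=[("top","AB"),("side","AB"),("side","AC"),("side","BD"),("top","AC"),("top","BD")]);run(prior=1e-5)
E
python3 fit2.py
```

```text
top AB [153.4791 192.1231] [0.9971 0.0762] 44 0.15780569957021331
top AC [120.7836 112.8986] [-0.0505  0.9987] 42 0.17156320612629025
top BD [108.3695 267.9812] [ 0.0536 -0.9986] 39 0.14902670083937544
top CD [ 31.679  176.7249] [-0.9954 -0.0962] 38 0.11413680237929644
side AB [197.5002 130.3063] [0.4163 0.9092] 54 0.16401946703639347
side AC [233.7105  91.1923] [ 0.6662 -0.7458] 58 0.16458726360519593
side BD [128.9093 144.731 ] [-0.7975  0.6034] 26 0.1537177588198943
[ 0.5412  0.3771 -0.0662  0.1841 -0.0019 -0.0009 -0.0006  0.0019  0.0009
 -0.0006  0.5465 -0.0957] sdz 0.001247206206320742 cost 12.370999794349935
[-0.1841  0.2971  0.1155 -0.1028 -0.0248 -0.082   0.096  -0.1156 -0.1421
 -0.0922 -0.1738 -0.3111  0.2347 -0.7959 -0.2745  0.5063  0.0242  0.0801
  0.3035 -0.7537]
[ 0.5412  0.3771 -0.0657  0.1841 -0.0019 -0.0009 -0.0006  0.0019  0.0009
 -0.0006  0.5465 -0.0957] sdz 0.0012632137967379922 cost 12.204925618478313
[-0.2077  0.3392  0.0959 -0.0722  0.0072 -0.1031 -0.1598 -0.0717 -0.159
 -0.3275  0.2153 -0.7734 -0.2733  0.5068  0.0235  0.0776  0.3044 -0.7534]Traceback (most rece
[... 1675 characters left out ...]
^^^^^^^^^
    return np.atleast_1d(self.fun(x))
                         ~~~~~~~~^^^
    return self.f(x, *self.args, **self.kwargs)
           ~~~~~~^^^^^^^^^^^^^^^^^^^^^^^^^^^^^^
  File "fit2.py", line 41, in res
    for t in(.1,.9): r.append((proj(n,m[k[0]]*(1-t)+m[k[1]]*t-sh[n])-cc)@u)
                               ~~~~^^^^^^^^^^^^^^^^^^^^^^^^^^^^^^^^^
  File "h.py", line 9, in proj
    K,o,q,_=cam(n); c=Rc(q).T@(np.array(P)-o); c=np.array([c[0],-c[1],-c[2]]); u=K@c; return u[:2]/u[2]
            ~~~^^^
  File "h.py", line 5, in cam
    m=eyes.camera_model(n); return np.array(m["intrinsics"]),np.array(m["origin"]),m["orientation"],m
ValueError: time passes only in moves, steps and waits
```

```bash
python3 - <<'E'
import re
s=open('h.py').read()
s=s.replace('def cam(n):\n    m=eyes.camera_model(n);','import functools\n@functools.cache\ndef cam(n):\n    m=eyes.camera_model(n);')
open('h.py','w').write(s)
f=open('fit2.py').read()
f=f[:f.index('run();run(')]
f=f.replace('(285.15,184.4))*1.4)','(285.0,185.2))*1.4)')
f+='''
a=[("top","AB"),("top","AC"),("top","BD"),("top","CD"),("side","AB"),("side","AC"),("side","BD")]
run(use=a[:6]);run(use=a[:6],prior=1e-5);run(use=a[:3]+a[4:6]);run(use=[a[0],a[4],a[5]])
'''
open('fit2.py','w').write(f)
# draw detected edges
E
python3 fit2.py
python3 - <<'E'
from h import *
t=cv2.imread("pics/side0.png")[60:170,100:260]
z=cv2.resize(t,None,fx=5,fy=5,interpolation=cv2.INTER_NEAREST)
for c,u in(((197.5,130.31),(.4163,.9092)),((233.71,91.19),(.6662,-.7458)),((128.9,144.7),(-.7975,.6034))):
    c=np.array(c);d=np.array([-u[1],u[0]])
    p=[tuple(int(v) for v in ((c+k*d-(100,60)+.5)*5)) for k in(-70,70)]
    cv2.line(z,p[0],p[1],(0,0,255),1)
cv2.imwrite("pics/z7.png",z)
E
```

```text
top AB [153.4791 192.1231] [0.9971 0.0762] 44 0.15780569957021331
top AC [120.7836 112.8986] [-0.0505  0.9987] 42 0.17156320612629025
top BD [108.3695 267.9812] [ 0.0536 -0.9986] 39 0.14902670083937544
top CD [ 31.679  176.7249] [-0.9954 -0.0962] 38 0.11413680237929644
side AB [197.5002 130.3063] [0.4163 0.9092] 54 0.16401946703639347
side AC [233.7105  91.1923] [ 0.6662 -0.7458] 58 0.16458726360519593
side BD [128.9093 144.731 ] [-0.7975  0.6034] 26 0.1537177588198943
[ 0.5424  0.3778 -0.0676  0.1838 -0.0007 -0.0005 -0.0004  0.0007  0.0005
  0.0008  0.5462 -0.0951] sdz 0.001256578163189835 cost 1.8009082064503175
[-0.1593  0.1407  0.2029 -0.1529 -0.0322  0.0562  0.0073 -0.025   0.0199
 -0.023   0.0565 -0.0207 -0.1518  0.1609 -0.0016 -0.0282  0.2425 -0.2124]
[ 0.5432  0.3791 -0.0676  0.1818 -0.     -0.     -0.      0.      0.
  0.      0.5464 -0.095 ] sdz 0.0008512643336100522 cost 7.649660066758327
[-0.2613  0.036   0.425   0.0701  0.0989  0.1869 -0.1684 -0.2048 -0.1028
 -0.158   0.1979  0.1076  0.0381  0.479   0.1946 -0.7144  0.3754  0.0097]
[ 0.5424  0.3778 -0.0675  0.1838 -0.0008 -0.0005 -0.0003  0.0008  0.0005
  0.0008  0.5462 -0.0951] sdz 0.0012739615835077424 cost 1.7946237352966776
[-0.157   0.1546  0.2028 -0.1442 -0.0231  0.0561  0.0178 -0.0183  0.0584
 -0.0242 -0.151   0.1614 -0.0017 -0.0303  0.2432 -0.2121]
[ 0.5425  0.3779 -0.0692  0.1836 -0.0008 -0.0005 -0.      0.0008  0.0005
  0.0007  0.5462 -0.0952] sdz 0.0020704930276652395 cost 1.2181204468651476
[-0.051   0.0498  0.0828 -0.0751 -0.0091  0.0101 -0.1507  0.1732  0.0118
 -0.0455  0.2435 -0.204 ]
```

View pics/z7.png

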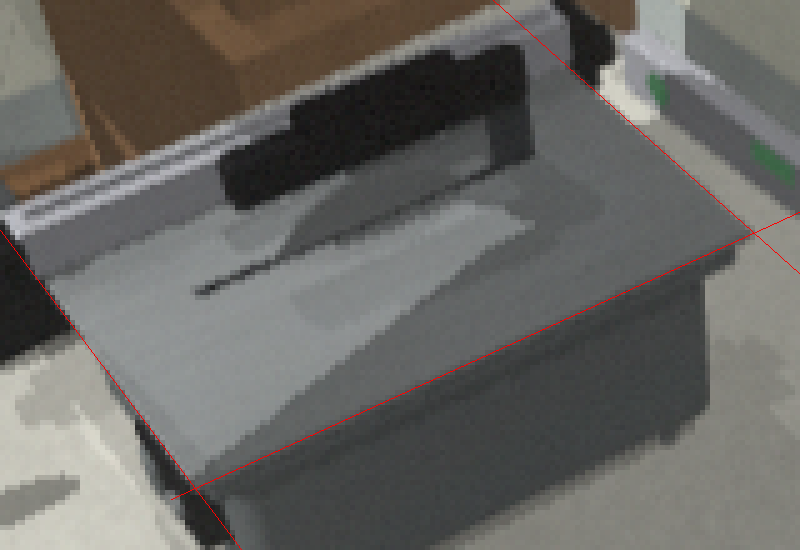

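Run:
```python
from h import *
from scipy.ndimage import map_coordinates
im=cv2.imread("pics/side0.png").astype(float).mean(2)
c=np.array((197.5,130.31));u=np.array((.4163,.9092));d=np.array([-u[1],u[0]])
for lo,hi in((-50,-25),(-25,0),(0,25),(25,45),(45,58)):
    r=[]
    for s in np.arange(-4,4.1,.5):
        q=np.array([c+k*d+s*u for k in np.arange(lo,hi,.5)]);r.append(map_coordinates(im,[q[:,1],q[:,0]],order=1).mean())
    print(lo,hi,np.round(r,0).astype(int))
z=im[85:170,125:265]
t=cv2.imread("pics/side0.png")[100:165,130:210]
z=cv2.resize(t,None,fx=9,fy=9,interpolation=cv2.INTER_NEAREST)
cv2.imwrite("pics/z8.png",np.clip((z/255.)**.6*400-60,0,255).astype(np.uint8))
```

```text
-50 -25 [97 96 97 97 97 96 92 86 80 73 68 64 64 64 65 66 70]
-25 0 [ 99  99  99 100 100  99  95  89  81  74  69  65  64  64  64  62  60]
0 25 [100 100 100 100 100  99  95  89  82  74  68  65  64  64  64  62  60]
25 45 [100  99  99  99  99  98  94  89  82  75  70  66  65  66  66  64  62]
45 58 [102  99  99  99  99  98  95  89  83  76  70  67  66  67  67  65  64]
```

View pics/z8.png

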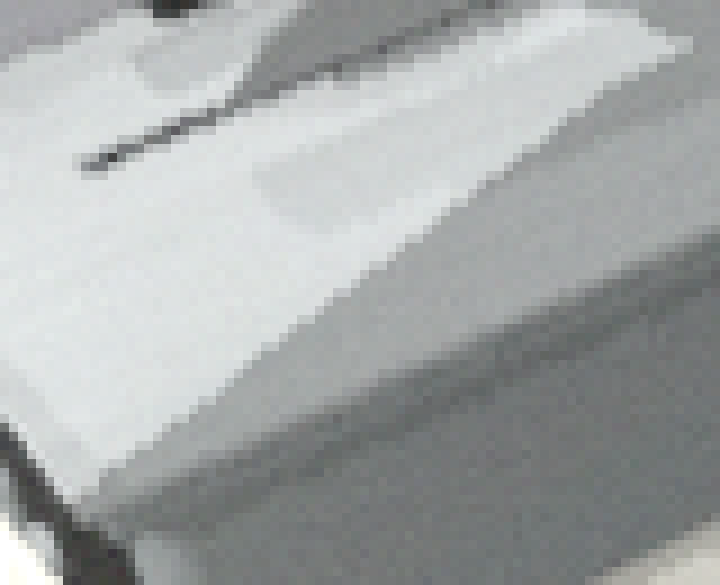

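```bash
cat >> fit2.py <<'E'
print("----")
run(use=a[:4],prior=1e-5);run(use=a[:4]);
for sh in(-.4,-.7):
    L[4]=("side","AB",(L[4][2][0]+sh*np.array((.4163,.9092)) if sh==-.4 else L[4][2][0]-.3*np.array((.4163,.9092)),)+tuple(L[4][2][1:]))
    run(use=a[:6])
E
python3 fit2.py | sed -n '/----/,$p'
```

```text
----
[ 0.5432  0.3782 -0.0676  0.1844 -0.     -0.     -0.      0.      0.
  0.      0.5464 -0.095 ] sdz 0.0015866494493880557 cost 5.741396863665798
[-0.15    0.1541  0.1799 -0.173  -0.0394  0.0459  0.0219 -0.0139  0.0381
  0.479   0.1946 -0.7145  0.3755  0.0097]
[ 0.5424  0.3777 -0.0676  0.1843 -0.0008 -0.0005 -0.      0.0008  0.0005
  0.0007  0.5462 -0.0952] sdz 0.002549103037005778 cost 1.7466861501444806
[-0.15    0.1541  0.1799 -0.173  -0.0394  0.0459  0.0219 -0.0139 -0.1507
  0.1732  0.0119 -0.0455  0.2435 -0.204 ]
[ 0.5422  0.378  -0.0676  0.1846 -0.001  -0.0004  0.0004  0.001   0.0004
  0.0005  0.5462 -0.0952] sdz 0.0012561289196152208 cost 2.155513532616232
[-0.1848  0.1168  0.2265 -0.1277 -0.0554  0.0313  0.0313 -0.0025  0.1176
  0.045   0.1408  0.0547 -0.1033  0.1209 -0.0969 -0.0505  0.2768 -0.2409]
[ 0.542   0.378  -0.0676  0.1852 -0.0011 -0.0004  0.001   0.0011  0.0004
  0.0002  0.5461 -0.0953] sdz 0.0012557933722403864 cost 2.9044239290441287
[-0.2039  0.0989  0.2443 -0.1087 -0.0728  0.0126  0.0494  0.0143  0.1908
  0.0959  0.204   0.1113 -0.067   0.0908 -0.1684 -0.0671  0.3026 -0.2624]
```

```bash
python3 -m crank '[{"dz":-0.15,"rz":0.09,"claw":1},{"dz":-0.15,"rz":0.09,"claw":1},{"dz":-0.15,"rz":0.09,"claw":1},{"dz":-0.15,"rz":0.09,"claw":1},{"dz":-0.1,"rz":0.09,"claw":1},{"rz":0.09,"claw":1},{"rz":0.09,"claw":1},{"rz":0.09,"claw":1}]'
cat > g.py <<'E'
from h import *
import sys
np.set_printoptions(precision=4,suppress=True)
def go(tx,ty,tz,yaw):
    s=status.get_obs();Rm=R.from_quat(s["orientation"]).as_matrix();p=s["tool_pos"]
    y=np.arctan2(Rm[1,1],Rm[0,1]);d=Rm.T@(np.array([tx,ty,tz])-p)
    print("t",s["time_s"],"pos",p,"yaw",np.degrees(y),"tilt",Rm[:,2],"q6",s["qpos"][5],"w",s["grip_width"],"F",s["force"],"M",s["ft_torque"])
    print("tool d/.3:",d/.3,"rz units",-(yaw-np.degrees(y))/90)
if __name__=="__main__": go(*map(float,sys.argv[1:5]))
E
python3 g.py .546 -.095 .46 11
```

```text
t 0.6 pos [0.1901 0.6216 0.2108] yaw 72.99382433534579 tilt [-0. -0. -1.] q6 -0.04658460389797196 w 0.08570560139584064 F [ 0.4155  0.5326 -0.3827] M [-0.019  -0.0084 -0.019 ]
tool d/.3: [-1.8332 -1.9371 -0.8306] rz units 0.688820270392731invalid input
```

```bash
python3 -m crank '[{"rx":0,"ry":0,"rz":0.09,"dx":0,"dy":0,"dz":-0.15,"claw":1},{"rx":0,"ry":0,"rz":0.09,"dx":0,"dy":0,"dz":-0.15,"claw":1},{"rx":0,"ry":0,"rz":0.09,"dx":0,"dy":0,"dz":-0.15,"claw":1},{"rx":0,"ry":0,"rz":0.09,"dx":0,"dy":0,"dz":-0.15,"claw":1},{"rx":0,"ry":0,"rz":0.09,"dx":0,"dy":0,"dz":-0.15,"claw":1},{"rx":0,"ry":0,"rz":0.09,"dx":0,"dy":0,"dz":-0.1,"claw":1},{"rx":0,"ry":0,"rz":0.09,"dx":0,"dy":0,"dz":0,"claw":1},{"rx":0,"ry":0,"rz":0.09,"dx":0,"dy":0,"dz":0,"claw":1}]'
python3 g.py .546 -.095 .46 11
```

```text
time_s: 1.4
tool_pos: [0.1896, 0.6204, 0.4762]
orientation: [0.67, 0.742, -0.001, 0.0]
force: [-0.2, -0.3, -0.5]
grip_width: 0.0852
t 1.4 pos [0.1896 0.6204 0.4762] yaw 5.811657872288519 tilt [-0.0005 -0.0012 -1.    ] q6 1.1259765168844553 w 0.08520413152223752 F [-0.1973 -0.268  -0.489 ] M [-0.004   0.0301 -0.0103]
tool d/.3: [-2.4926  0.9403  0.0565] rz units -0.0576482458634609
```

```bash
python3 -m crank '[{"rx":0,"ry":0,"rz":0,"dx":-0.13,"dy":0.1,"dz":0,"claw":1},{"rx":0,"ry":0,"rz":0,"dx":-0.13,"dy":0.1,"dz":0,"claw":1},{"rx":0,"ry":0,"rz":0,"dx":-0.13,"dy":0.1,"dz":0,"claw":1},{"rx":0,"ry":0,"rz":0,"dx":-0.13,"dy":0.1,"dz":0,"claw":1},{"rx":0,"ry":0,"rz":0,"dx":-0.13,"dy":0.1,"dz":0,"claw":1},{"rx":0,"ry":0,"rz":0,"dx":-0.13,"dy":0.1,"dz":0,"claw":1},{"rx":0,"ry":0,"rz":0,"dx":-0.14,"dy":0.08,"dz":0,"claw":1},{"rx":0,"ry":0,"rz":0,"dx":-0.14,"dy":0.08,"dz":0,"claw":1}]'
python3 -m crank '[{"rx":0,"ry":0,"rz":0,"dx":-0.16,"dy":0.02,"dz":0,"claw":1},{"rx":0,"ry":0,"rz":0,"dx":-0.16,"dy":0.02,"dz":0,"claw":1},{"rx":0,"ry":0,"rz":0,"dx":-0.16,"dy":0.02,"dz":0,"claw":1},{"rx":0,"ry":0,"rz":0,"dx":-0.16,"dy":0.02,"dz":0,"claw":1},{"rx":0,"ry":0,"rz":0,"dx":-0.16,"dy":0.02,"dz":0,"claw":1}]'
python3 g.py .546 -.095 .3 11
```

```text
time_s: 2.2
tool_pos: [0.4494, 0.3215, 0.4758]
orientation: [0.67, 0.742, 0.001, -0.0]
force: [0.3, 1.1, 0.3]
grip_width: 0.085
time_s: 2.7
tool_pos: [0.5053, 0.0779, 0.4752]
orientation: [0.67, 0.742, 0.001, 0.0]
force: [1.8, 0.1, -0.2]
grip_width: 0.0852
t 2.7 pos [0.5053 0.0779 0.4752] yaw 5.791502324050636 tilt [ 0.0011  0.0011 -1.    ] q6 -0.008178140255792107 w 0.08523803068404193 F [ 1.8179  0.1494 -0.1607] M [-0.0396  0.0143 -0.0152]
tool d/.3: [-0.5878  0.076   0.5836] rz units -0.05787219639943738
```

```bash
python3 -m crank '[{"rx":0,"ry":0,"rz":-0.05,"dx":-0.14,"dy":0.02,"dz":0.05,"claw":1},{"rx":0,"ry":0,"rz":0,"dx":-0.14,"dy":0.02,"dz":0.08,"claw":1},{"rx":0,"ry":0,"rz":0,"dx":-0.14,"dy":0.02,"dz":0.08,"claw":1},{"rx":0,"ry":0,"rz":0,"dx":-0.12,"dy":0.01,"dz":0.1,"claw":1},{"rx":0,"ry":0,"rz":0,"dx":-0.03,"dy":0,"dz":0.14,"claw":1},{"rx":0,"ry":0,"rz":0,"dx":0,"dy":0,"dz":0.14,"claw":1},{"rx":0,"ry":0,"rz":0,"dx":0,"dy":0,"dz":0,"claw":1}]'
python3 g.py .546 -.095 .2 11
```

```text
time_s: 3.4
tool_pos: [0.5562, -0.1018, 0.295]
orientation: [0.643, 0.766, 0.002, 0.003]
force: [-0.5, 0.4, 0.2]
grip_width: 0.0853
t 3.4 pos [ 0.5562 -0.1018  0.295 ] yaw 10.031801244564615 tilt [ 0.008  -0.0003 -1.    ] q6 -0.4115000736027626 w 0.08534785430387322 F [-0.4581  0.4424  0.2386] M [0.0166 0.0357 0.0126]
tool d/.3: [ 0.0286 -0.0319  0.3164] rz units -0.01075776394928205
```

```bash
cat >> g.py <<'E'
    s=status.get_obs();Rm=R.from_quat(s["orientation"]).as_matrix()
    print("level rx,ry units",(Rm.T@np.cross(Rm[:,2],[0,0,-1]))/(np.pi/2))
E
python3 g.py .546 -.095 .2 11
python3 -m crank '[{"rx":0,"ry":0,"rz":0,"dx":0,"dy":0,"dz":0,"claw":1}]'
python3 - <<'E'
from h import *
for n in("side","top"): cv2.imwrite(f"pics/{n}1.png",eyes.grab_frame(n))
E
python3 g.py .546 -.095 .2 11
```

```text
time_s: 3.5
tool_pos: [0.5564, -0.1018, 0.296]
orientation: [0.643, 0.766, 0.002, 0.003]
force: [0.6, 0.3, 1.6]
grip_width: 0.0853  File "g.py", line 10
    s=status.get_obs();Rm=R.from_quat(s["orientation"]).as_matrix()
IndentationError: unexpected indent
  File "g.py", line 10
    s=status.get_obs();Rm=R.from_quat(s["orientation"]).as_matrix()
IndentationError: unexpected indent
```

View pics/side1.png

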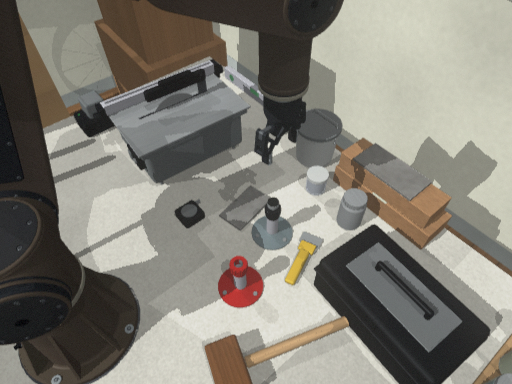

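```bash
python3 - <<'E'
s=open('g.py').read().split('\n')
i=[k for k,l in enumerate(s) if l.startswith('if __name__')][0]
m=s.pop(i); s=[l for l in s if l.strip()]; s.append(m); open('g.py','w').write('\n'.join(s)+'\n')
E
python3 g.py .546 -.095 .2 11
```

```text
t 3.6 pos [ 0.5568 -0.1016  0.2967] yaw 10.055978133668226 tilt [ 0.0094 -0.0005 -1.    ] q6 -0.4113843595579232 w 0.0850277453960643 F [-0.301   0.751   1.0665] M [-0.0005 -0.0092  0.0116]
tool d/.3: [ 0.0286 -0.0344  0.322 ] rz units -0.010489131848130818
level rx,ry units [0.0058 0.0014 0.    ]
```

```bash
python3 -m crank '[{"rx":0.006,"ry":0.001,"rz":-0.01,"dx":0.028,"dy":-0.033,"dz":0.1,"claw":1},{"rx":0,"ry":0,"rz":0,"dx":0,"dy":0,"dz":0.1,"claw":1},{"rx":0,"ry":0,"rz":0,"dx":0,"dy":0,"dz":0.1,"claw":1},{"rx":0,"ry":0,"rz":0,"dx":0,"dy":0,"dz":0,"claw":1}]'
python3 g.py .546 -.095 .09 11
python3 -m crank '[{"rx":0,"ry":0,"rz":0,"dx":0,"dy":0,"dz":0,"claw":1}]'
python3 g.py .546 -.095 .09 11
```

```text
time_s: 4.0
tool_pos: [0.5521, -0.0943, 0.2144]
orientation: [0.635, 0.773, 0.003, 0.007]
force: [-0.7, -0.4, 0.3]
grip_width: 0.0854
t 4.0 pos [ 0.5521 -0.0943  0.2144] yaw 11.175206255297883 tilt [ 0.0152 -0.0042 -0.9999] q6 -0.4172828655991847 w 0.08544214280461891 F [-0.6954 -0.3914  0.3464] M [-0.0252 -0.0158 -0.0249]
tool d/.3: [ 0.0044 -0.0261  0.4143] rz units 0.001946736169976483
level rx,ry units [ 0.009   0.0045 -0.    ]
time_s: 4.1
tool_pos: [0.5533, -0.0941, 0.2166]
orientation: [0.635, 0.773, 0.004, 0.008]
force: [-0.4, -0.8, 0.4]
grip_width: 0.0855
t 4.1 pos [ 0.5533 -0.0941  0.2166] yaw 11.209021969595643 tilt [ 0.0176 -0.0046 -0.9998] q6 -0.4172223505952366 w 0.08551967187749047 F [-0.3911 -0.7618  0.3831] M [0.0188 0.0044 0.0337]
tool d/.3: [ 0.0053 -0.0315  0.4215] rz units 0.0023224663288404753
level rx,ry units [ 0.0104  0.0051 -0.    ]
```

```bash
python3 -m crank '[{"rx":0.012,"ry":0.006,"rz":0,"dx":0.004,"dy":-0.03,"dz":0.03,"claw":1},{"rx":0,"ry":0,"rz":0,"dx":0,"dy":0,"dz":0,"claw":1}]'
python3 g.py .546 -.095 .09 11
python3 -m crank '[{"rx":0,"ry":0,"rz":0,"dx":0,"dy":0,"dz":0,"claw":1}]'
python3 g.py .546 -.095 .09 11
```

```text
time_s: 4.3
tool_pos: [0.5458, -0.0948, 0.2107]
orientation: [0.634, 0.773, 0.0, 0.0]
force: [0.2, -0.5, -0.5]
grip_width: 0.0856
t 4.3 pos [ 0.5458 -0.0948  0.2107] yaw 11.250527500640848 tilt [ 0.0005  0.0003 -1.    ] q6 -0.42369389330473917 w 0.08555453413371182 F [ 0.2328 -0.5296 -0.455 ] M [-0.018  -0.0328  0.0523]
tool d/.3: [-0.0007  0.0003  0.4023] rz units 0.0027836388960094205
level rx,ry units [ 0.0003 -0.0001  0.    ]
time_s: 4.4
tool_pos: [0.5464, -0.095, 0.2118]
orientation: [0.634, 0.773, 0.001, 0.001]
force: [0.2, -0.8, -0.2]
grip_width: 0.0852
t 4.4 pos [ 0.5464 -0.095   0.2118] yaw 11.241326299026012 tilt [ 0.002 -0.    -1.   ] q6 -0.4236902725502897 w 0.08516531484797144 F [ 0.2485 -0.7581 -0.2079] M [-0.0568 -0.0481  0.0263]
tool d/.3: [ 0.0006 -0.002   0.4059] rz units 0.002681403322511243
level rx,ry units [0.0012 0.0002 0.    ]
```

```bash
python3 -m crank '[{"rx":0.002,"ry":0,"rz":0,"dx":0,"dy":-0.003,"dz":0.09,"claw":1},{"rx":0.001,"ry":0,"rz":0,"dx":0,"dy":-0.002,"dz":0.09,"claw":1},{"rx":0.001,"ry":0,"rz":0,"dx":0,"dy":-0.002,"dz":0.09,"claw":1},{"rx":0.001,"ry":0,"rz":0,"dx":0,"dy":-0.002,"dz":0.09,"claw":1}]'
python3 g.py .546 -.095 .09 11
python3 - <<'E'
from h import *
for n in("side","top"): cv2.imwrite(f"pics/{n}2.png",eyes.grab_frame(n))
s=cv2.imread("pics/side2.png")[150:260,210:340];cv2.imwrite("pics/s2z.png",cv2.resize(s,None,fx=5,fy=5,interpolation=cv2.INTER_CUBIC))
E
python3 g.py .546 -.095 .09 11
```

```text
time_s: 4.8
tool_pos: [0.5493, -0.0972, 0.1075]
orientation: [0.635, 0.773, 0.0, 0.004]
force: [0.5, -0.4, -0.7]
grip_width: 0.0851
t 4.8 pos [ 0.5493 -0.0972  0.1075] yaw 11.21530067993323 tilt [ 0.0069 -0.0045 -1.    ] q6 -0.42014911167286695 w 0.08507399730152024 F [ 0.4804 -0.3962 -0.7142] M [-0.0262 -0.0426 -0.0774]
tool d/.3: [ 0.0098 -0.0097  0.0583] rz units 0.002392229777035896
level rx,ry units [ 0.0037  0.0037 -0.    ]
t 4.9 pos [ 0.547  -0.0967  0.1054] yaw 11.213740251938818 tilt [ 0.0012 -0.0032 -1.    ] q6 -0.42014512221533074 w 0.08576321558848898 F [-0.3952  0.6141  0.3161] M [0.016  0.0411 0.0208]
tool d/.3: [ 0.0065 -0.0021  0.0514] rz units 0.002374891688209087
level rx,ry units [0.0004 0.0022 0.    ]
```

View pics/s2z.png

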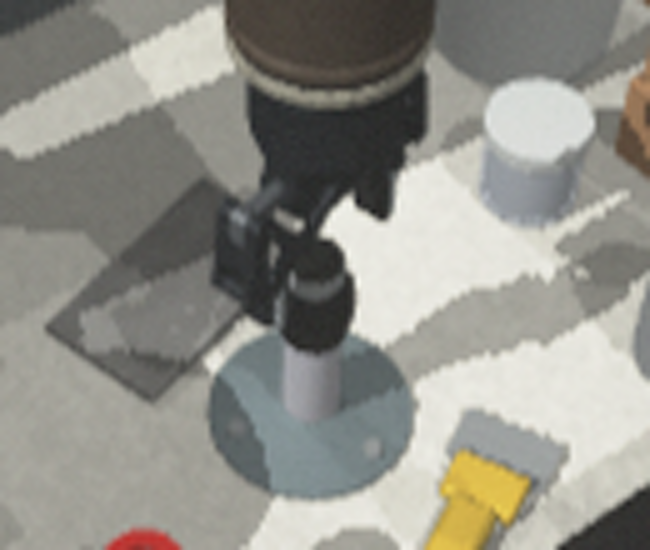

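Run:
```python
from h import *
s=status.get_obs();p=s["tool_pos"];Rm=R.from_quat(s["orientation"]).as_matrix()
for o in(0,-.013):
  for y in(-.05,0,.05):
    P=p+Rm@np.array([0,y,o]);print(o,y,(proj("side",P)-(210,150)+.5)*5, proj("top",P))
for z in(.124,.148):print(z,(proj("side",(.546,-.095,z))-(210,150)+.5)*5)
t=cv2.imread("pics/top2.png")[130:250,220:350];cv2.imwrite("pics/t2z.png",cv2.resize(t,None,fx=5,fy=5,interpolation=cv2.INTER_CUBIC))
```

```text
0 -0.05 [260.66590451 365.36566605] [288.74712584 205.26148393]
0 0 [318.32716214 306.25067025] [284.70943376 186.66477585]
0 0.05 [373.35612614 249.83433267] [280.6984116  168.19090353]
-0.013 -0.05 [260.62449137 351.30136832] [289.07265856 205.08229537]
-0.013 0 [318.86074717 291.92967304] [284.98701683 186.27036837]
-0.013 0.05 [374.41260413 235.29471466] [280.92867389 167.58413591]
0.124 [315.69391117 284.71941138]
0.148 [316.79050137 257.3371621 ]
```

View pics/t2z.png

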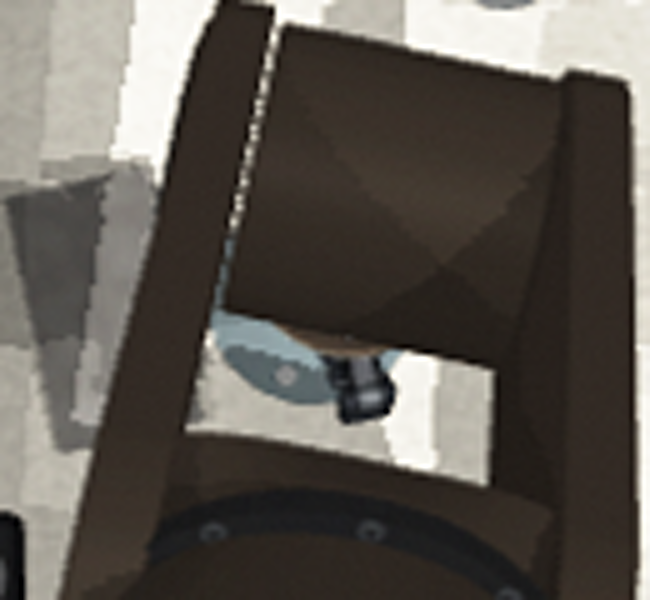

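```bash
python3 -m crank '[{"rx":0.001,"ry":0.003,"rz":0,"dx":0.007,"dy":-0.003,"dz":0.03,"claw":0.27},{"rx":0.001,"ry":0,"rz":0,"dx":0,"dy":-0.002,"dz":0.02,"claw":0.27},{"rx":0.001,"ry":0,"rz":0,"dx":0,"dy":-0.002,"dz":0.004,"claw":0.27}]'
python3 - <<'E'
from h import *
cv2.imwrite(f"pics/side3.png",eyes.grab_frame("side"))
s=cv2.imread("pics/side3.png")[150:260,210:340];cv2.imwrite("pics/s3z.png",cv2.resize(s,None,fx=5,fy=5,interpolation=cv2.INTER_CUBIC))
E
python3 g.py .546 -.095 .09 11
```

```text
time_s: 5.2
tool_pos: [0.5463, -0.0954, 0.0912]
orientation: [0.635, 0.773, -0.0, -0.001]
force: [1.5, 0.3, 0.3]
grip_width: 0.0542
t 5.25 pos [ 0.5463 -0.0954  0.0913] yaw 11.206065612447206 tilt [-0.0013  0.0001 -1.    ] q6 -0.42280100712558377 w 0.054098101356040255 F [-0.1759 -0.4106 -0.0093] M [ 0.0145 -0.0367 -0.0183]
tool d/.3: [ 0.0016 -0.0008  0.0045] rz units 0.0022896179160800715
level rx,ry units [-0.0008 -0.0002  0.    ]
```

View pics/s3z.png

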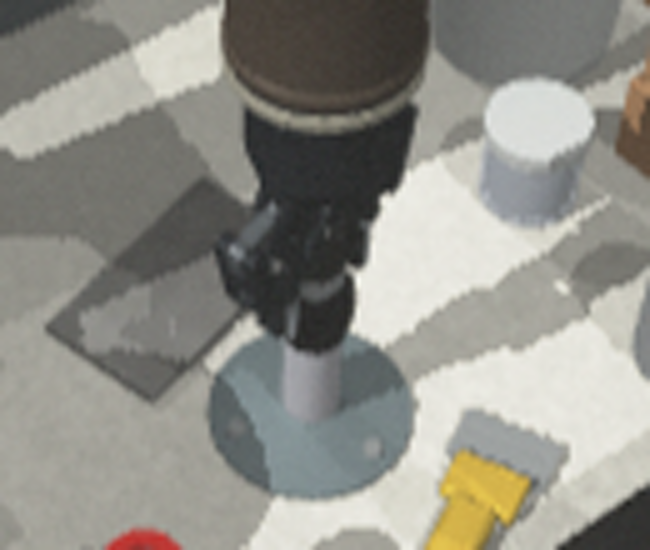

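Run:
```python
from h import *
s=cv2.imread("pics/side3.png")[185:230,250:300];z=cv2.resize(s,None,fx=14,fy=14,interpolation=cv2.INTER_CUBIC)
z=(np.clip(z/255.,0,1)**.4*255).astype(np.uint8)
st=status.get_obs();p=st["tool_pos"];Rm=R.from_quat(st["orientation"]).as_matrix()
for o,c in((0,(0,0,255)),(-.008,(0,255,0)),(-.019,(255,0,0))):
  for y in(-.027,.027):
    for x in(-.011,.011):
      a=(proj("side",p+Rm@np.array([x,y,o]))-(250,185)+.5)*14; cv2.circle(z,tuple(int(v) for v in a),4,c,-1)
cv2.imwrite("pics/s3zz.png",z)
```

```text
(no output)
```

View pics/s3zz.png

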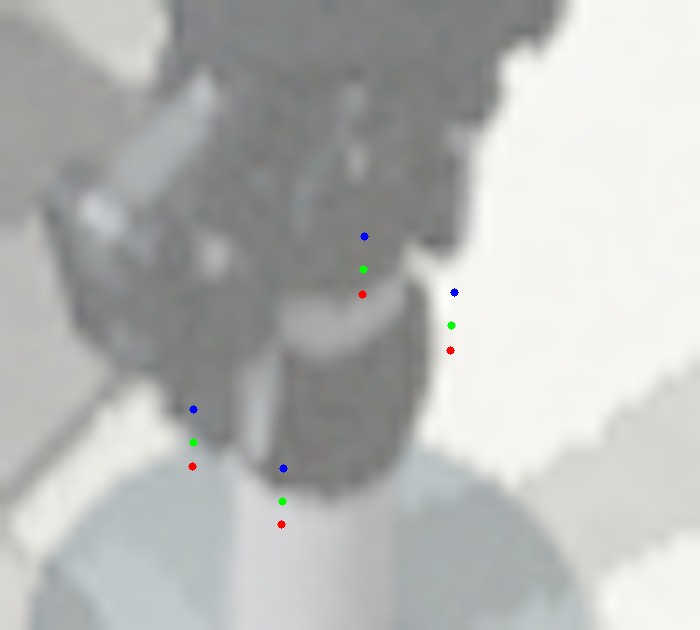

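```bash
python3 -m crank '[{"rx":0,"ry":0,"rz":0,"dx":0,"dy":-0.002,"dz":0.018,"claw":0.2},{"rx":0.001,"ry":0,"rz":0,"dx":0,"dy":-0.002,"dz":0.01,"claw":-0.2},{"rx":0.001,"ry":0,"rz":0,"dx":0,"dy":-0.002,"dz":0.003,"claw":-0.2}]'
python3 -m crank '[{"rx":0,"ry":0,"rz":0,"dx":0,"dy":0,"dz":0.003,"claw":-1}]'
python3 g.py .546 -.095 .09 11
python3 - <<'E'
from h import *
cv2.imwrite(f"pics/side4.png",eyes.grab_frame("side"))
s=cv2.imread("pics/side4.png")[185:230,250:300];z=cv2.resize(s,None,fx=14,fy=14,interpolation=cv2.INTER_CUBIC)
cv2.imwrite("pics/s4z.png",(np.clip(z/255.,0,1)**.4*255).astype(np.uint8))
E
python3 g.py .546 -.095 .09 11
```

```text
time_s: 5.55
tool_pos: [0.5469, -0.0959, 0.085]
orientation: [0.635, 0.773, -0.0, 0.001]
force: [-5.9, 4.7, 23.1]
grip_width: 0.0425
time_s: 5.65
tool_pos: [0.5469, -0.0957, 0.0851]
orientation: [0.635, 0.773, -0.0, 0.001]
force: [-5.4, -0.2, 15.7]
grip_width: 0.0423
t 5.65 pos [ 0.5469 -0.0957  0.0851] yaw 11.201612873122711 tilt [ 0.0013 -0.0013 -1.    ] q6 -0.4216075124876622 w 0.04233524833349618 F [-5.4235 -0.2164 15.742 ] M [0.0263 1.3339 0.0381]
tool d/.3: [ 0.003  -0.0024 -0.0163] rz units 0.002240143034696788
level rx,ry units [0.0007 0.001  0.    ]
t 5.7 pos [ 0.5469 -0.0958  0.0851] yaw 11.208554179553863 tilt [ 0.0014 -0.0014 -1.    ] q6 -0.4216679689041235 w 0.042542883120507996 F [-4.9364  2.5598 18.4963] M [ 0.2477  1.2131 -0.0036]
tool d/.3: [ 0.0031 -0.0024 -0.0164] rz units 0.002317268661709587
level rx,ry units [0.0007 0.001  0.    ]
```

View pics/s4z.png

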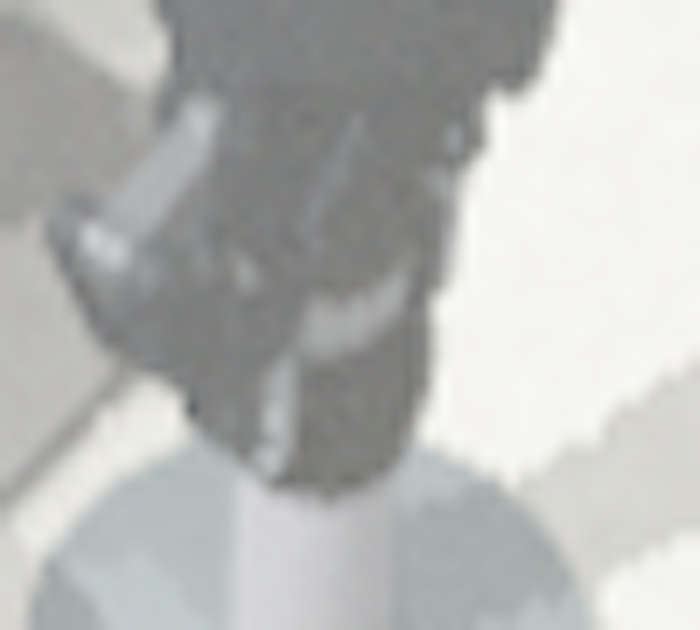

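```bash
python3 -m crank '[{"rx":0,"ry":0,"rz":0,"dx":0,"dy":0,"dz":-0.003,"claw":-1},{"rx":0,"ry":0,"rz":0,"dx":0,"dy":0,"dz":0,"claw":-1}]'
python3 g.py .546 -.095 .09 11
```

```text
time_s: 5.9
tool_pos: [0.5467, -0.0957, 0.0854]
orientation: [0.635, 0.773, -0.0, 0.001]
force: [3.0, -0.7, -3.8]
grip_width: 0.042
t 5.9 pos [ 0.5467 -0.0957  0.0854] yaw 11.21835603949483 tilt [ 0.0013 -0.0014 -1.    ] q6 -0.4216479133256877 w 0.04196115033872641 F [ 3.0482 -0.7141 -3.8474] M [-0.0912 -0.1711 -0.0182]
tool d/.3: [ 0.0028 -0.0019 -0.0154] rz units 0.0024261782166092277
level rx,ry units [ 0.0006  0.001  -0.    ]
```

```bash
python3 -m crank '[{"rx":0,"ry":0,"rz":-0.05,"dx":0,"dy":0,"dz":0.001,"claw":-1},{"rx":0,"ry":0,"rz":-0.05,"dx":0,"dy":0,"dz":0.001,"claw":-1},{"rx":0,"ry":0,"rz":-0.05,"dx":0,"dy":0,"dz":0.001,"claw":-1},{"rx":0,"ry":0,"rz":-0.05,"dx":0,"dy":0,"dz":0.001,"claw":-1}]'
python3 g.py .546 -.095 .09 76
python3 -m crank '[{"rx":0,"ry":0,"rz":-0.07,"dx":0,"dy":0,"dz":0.001,"claw":-1},{"rx":0,"ry":0,"rz":-0.07,"dx":0,"dy":0,"dz":0.001,"claw":-1},{"rx":0,"ry":0,"rz":-0.07,"dx":0,"dy":0,"dz":0.001,"claw":-1},{"rx":0,"ry":0,"rz":-0.07,"dx":0,"dy":0,"dz":0.001,"claw":-1}]'
python3 g.py .546 -.095 .09 76
```

```text
time_s: 6.3
tool_pos: [0.5469, -0.0958, 0.0853]
orientation: [0.502, 0.865, -0.0, 0.001]
force: [-0.9, 1.3, 4.1]
grip_width: 0.0421
t 6.3 pos [ 0.5469 -0.0958  0.0853] yaw 29.747756622311936 tilt [ 0.0018 -0.0015 -1.    ] q6 -0.745074155343748 w 0.042092302519109594 F [-0.9183  1.3158  4.0903] M [-0.033   0.4237 -0.1496]
tool d/.3: [ 0.0036 -0.0012 -0.0157] rz units -0.5139138153076451
level rx,ry units [0.0005 0.0014 0.    ]
time_s: 6.7
tool_pos: [0.5469, -0.0958, 0.0853]
orientation: [0.293, 0.956, -0.0, 0.001]
force: [-0.7, 0.8, 4.9]
grip_width: 0.0422
t 6.7 pos [ 0.5469 -0.0958  0.0853] yaw 55.88088358004153 tilt [ 0.0025 -0.0016 -1.    ] q6 -1.2014568499327718 w 0.042181952440135645 F [-0.6839  0.8269  4.8956] M [-0.0414  0.3963 -0.2477]
tool d/.3: [ 0.0038  0.0004 -0.0157] rz units -0.22354573799953859
level rx,ry units [ 0.0001  0.0019 -0.    ]
```

```bash
python3 -m crank '[{"rx":0,"ry":0,"rz":-0.07,"dx":0,"dy":0,"dz":0.001,"claw":-1},{"rx":0,"ry":0,"rz":-0.07,"dx":0,"dy":0,"dz":0.001,"claw":-1},{"rx":0,"ry":0,"rz":-0.07,"dx":0,"dy":0,"dz":0.001,"claw":-1},{"rx":0,"ry":0,"rz":-0.05,"dx":0,"dy":0,"dz":0.001,"claw":-1},{"rx":0,"ry":0,"rz":0,"dx":0,"dy":0,"dz":0.001,"claw":-1}]'
python3 g.py .546 -.095 .09 76
```

```text
time_s: 7.2
tool_pos: [0.547, -0.0957, 0.0853]
orientation: [0.084, 0.996, -0.001, 0.002]
force: [-1.5, -0.1, 5.9]
grip_width: 0.0419
t 7.2 pos [ 0.547  -0.0957  0.0853] yaw 80.4046695322359 tilt [ 0.0035 -0.0015 -1.    ] q6 -1.6298036580553703 w 0.04187830172975164 F [-1.4781 -0.1136  5.9121] M [0.0784 0.3494 0.2327]
tool d/.3: [ 0.0035  0.0018 -0.0157] rz units 0.04894077258039889
level rx,ry units [-0.0006  0.0023  0.    ]
```

```bash
python3 -m crank '[{"rx":0,"ry":0.002,"rz":0,"dx":0,"dy":0,"dz":0.002,"claw":0.5},{"rx":0,"ry":0,"rz":0,"dx":0,"dy":0,"dz":0.002,"claw":0.5},{"rx":0,"ry":0,"rz":0,"dx":0,"dy":0,"dz":0.002,"claw":0.5}]'
python3 g.py .5468 -.0957 .126 80
python3 -m crank '[{"rx":0,"ry":0.001,"rz":0,"dx":0,"dy":0,"dz":-0.04,"claw":0.5},{"rx":0,"ry":0,"rz":0,"dx":0,"dy":0,"dz":-0.04,"claw":0.5},{"rx":0,"ry":0,"rz":0,"dx":0,"dy":0,"dz":-0.04,"claw":0.5},{"rx":0,"ry":0,"rz":0,"dx":0,"dy":0,"dz":0.003,"claw":0.5}]'
python3 g.py .5468 -.0957 .126 80
```

```text
time_s: 7.5
tool_pos: [0.5473, -0.0958, 0.0835]
orientation: [0.086, 0.996, -0.001, 0.0]
force: [-0.3, -0.1, 0.9]
grip_width: 0.0639
t 7.5 pos [ 0.5473 -0.0958  0.0835] yaw 80.15442083161498 tilt [ 0.0008 -0.0012 -1.    ] q6 -1.6250021636948324 w 0.06391857301632253 F [-0.336  -0.0633  0.9478] M [-0.0078 -0.0391 -0.0408]
tool d/.3: [ 0.0015  0.0001 -0.1416] rz units 0.0017157870179442764
level rx,ry units [-0.0007  0.0006 -0.    ]
time_s: 7.9
tool_pos: [0.5477, -0.0959, 0.1222]
orientation: [0.087, 0.996, -0.001, -0.0]
force: [0.9, 0.2, -0.9]
grip_width: 0.0642
t 7.9 pos [ 0.5477 -0.0959  0.1222] yaw 80.06431315403339 tilt [-0.0002 -0.0011 -1.    ] q6 -1.623395986422513 w 0.06418902823468088 F [ 0.9253  0.2021 -0.8784] M [ 0.0255 -0.014   0.0536]
tool d/.3: [ 0.0032  0.0002 -0.0125] rz units 0.0007145906003709494
level rx,ry units [-0.0007 -0.     -0.    ]
```

```bash
python3 -m crank '[{"rx":-0.001,"ry":0,"rz":0,"dx":0.003,"dy":0,"dz":-0.01,"claw":0},{"rx":0,"ry":0,"rz":0,"dx":0,"dy":0,"dz":0.003,"claw":-0.05},{"rx":0,"ry":0,"rz":0,"dx":0,"dy":0,"dz":0.003,"claw":-0.05}]'
python3 g.py .5468 -.0957 .126 80
python3 - <<'E'
from h import *
cv2.imwrite(f"pics/side5.png",eyes.grab_frame("side"))
s=cv2.imread("pics/side5.png")[180:225,250:300];z=cv2.resize(s,None,fx=14,fy=14,interpolation=cv2.INTER_CUBIC)
cv2.imwrite("pics/s5z.png",(np.clip(z/255.,0,1)**.4*255).astype(np.uint8))
E
python3 g.py .5468 -.0957 .126 80
```

```text
time_s: 8.2
tool_pos: [0.5471, -0.0958, 0.1244]
orientation: [0.087, 0.996, 0.0, 0.001]
force: [-0.6, 0.3, 0.1]
grip_width: 0.0409
t 8.2 pos [ 0.5471 -0.0958  0.1244] yaw 80.055725595678 tilt [ 0.0016  0.0003 -1.    ] q6 -1.626326035287762 w 0.04093083024088224 F [-0.5868  0.2601  0.0529] M [-0.0141 -0.0221 -0.0119]
tool d/.3: [ 0.0009  0.0003 -0.0055] rz units 0.000619173285311092
level rx,ry units [0.0004 0.001  0.    ]
t 8.25 pos [ 0.5469 -0.0958  0.1241] yaw 80.05800146582565 tilt [ 0.0013  0.0003 -1.    ] q6 -1.6263229059438322 w 0.04053623313037292 F [-0.7034  0.4633 -0.2922] M [ 0.0312  0.0072 -0.0027]
tool d/.3: [ 0.0005  0.0003 -0.0062] rz units 0.0006444607313961607
level rx,ry units [ 0.0003  0.0008 -0.    ]
```

View pics/s5z.png

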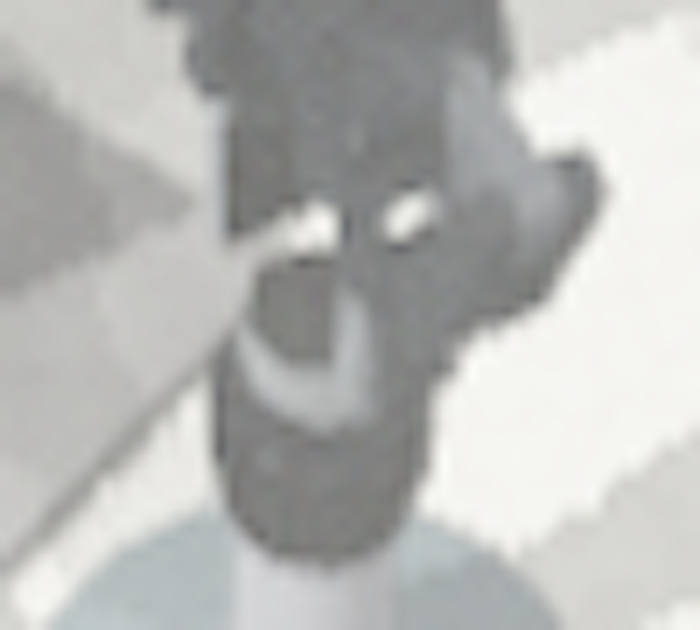

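Run:
```python
from h import *
s=cv2.imread("pics/side5.png")[180:225,250:300];z=cv2.resize(s,None,fx=14,fy=14,interpolation=cv2.INTER_CUBIC)
z=(np.clip(z/255.,0,1)**.4*255).astype(np.uint8)
st=status.get_obs();p=st["tool_pos"];Rm=R.from_quat(st["orientation"]).as_matrix()
for o,c in((0,(0,0,255)),(-.01,(0,255,0)),(-.02,(255,0,0))):
  for y in(-.0205,.0205):
      a=[((proj("side",p+Rm@np.array([x,y,o]))-(250,180)+.5)*14).astype(int) for x in(-.011,.011)]
      cv2.line(z,tuple(map(int,a[0])),tuple(map(int,a[1])),c,2)
for zz,r in((.148,.016),(.124,.022),(.098,.022)):
    q=np.array([(proj("side",(.5468+r*np.cos(t),-.0957+r*np.sin(t),zz))-(250,180)+.5)*14 for t in np.linspace(0,6.28,40)]).astype(np.int32)
    cv2.polylines(z,[q],True,(0,200,255),1)
cv2.imwrite("pics/s5zz.png",z)
```

```text
(no output)
```

View pics/s5zz.png

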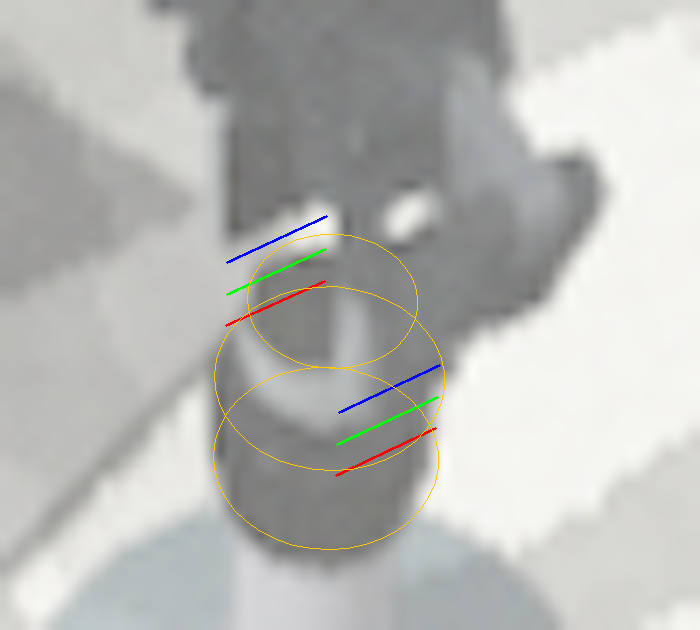

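```bash
python3 -m crank '[{"rx":0,"ry":0.001,"rz":0,"dx":0.002,"dy":0,"dz":0.005,"claw":0.3},{"rx":0,"ry":0,"rz":0,"dx":0,"dy":0,"dz":0.03,"claw":0.3},{"rx":0,"ry":0,"rz":0,"dx":0,"dy":0,"dz":0.02,"claw":0.1},{"rx":0,"ry":0,"rz":0,"dx":0,"dy":0,"dz":0.003,"claw":-0.1}]'
python3 - <<'E'
from h import *
cv2.imwrite(f"pics/side6.png",eyes.grab_frame("side"))
s=cv2.imread("pics/side6.png")[180:225,250:300];z=cv2.resize(s,None,fx=14,fy=14,interpolation=cv2.INTER_CUBIC)
cv2.imwrite("pics/s6z.png",(np.clip(z/255.,0,1)**.4*255).astype(np.uint8))
E
python3 g.py .5468 -.0957 .11 80
```

```text
time_s: 8.65
tool_pos: [0.5456, -0.0955, 0.1041]
orientation: [0.087, 0.996, 0.0, -0.001]
force: [-0.4, -0.6, 0.1]
grip_width: 0.0383
t 8.7 pos [ 0.5456 -0.0955  0.1042] yaw 80.05684437534357 tilt [-0.0022  0.001  -1.    ] q6 -1.6262766757852902 w 0.038343645105869066 F [-0.5595  0.3902 -0.3009] M [-0.0204  0.0018 -0.0193]
tool d/.3: [-0.0041  0.0002 -0.0193] rz units 0.0006316041704841445
level rx,ry units [ 0.0004 -0.0015 -0.    ]
```

View pics/s6z.png

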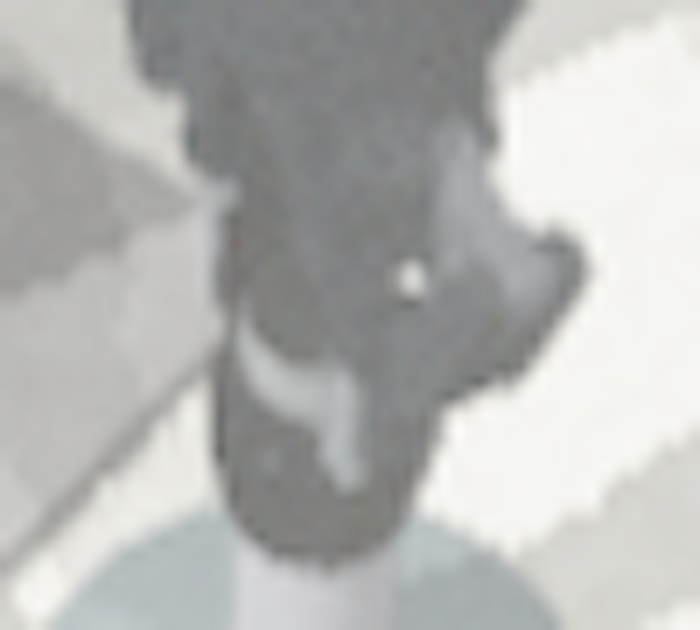

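```bash
python3 -m crank '[{"rx":0,"ry":-0.001,"rz":0,"dx":-0.004,"dy":0,"dz":-0.006,"claw":-0.15},{"rx":0,"ry":0,"rz":0,"dx":0,"dy":0,"dz":0.003,"claw":-0.3}]'
python3 g.py .5468 -.0957 .107 80
python3 -m crank '[{"rx":0,"ry":0,"rz":0,"dx":0,"dy":0,"dz":0.002,"claw":-1},{"rx":0,"ry":0,"rz":0,"dx":0,"dy":0,"dz":0.001,"claw":-1}]'
python3 g.py .5468 -.0957 .107 80
```

```text
time_s: 8.9
tool_pos: [0.5476, -0.0959, 0.1056]
orientation: [0.087, 0.996, 0.0, 0.0]
force: [-0.5, 1.2, 25.7]
grip_width: 0.0312
t 8.9 pos [ 0.5476 -0.0959  0.1056] yaw 80.05558129393785 tilt [ 0.0005  0.0005 -1.    ] q6 -1.6262719322795245 w 0.03120911802336482 F [-0.4711  1.1706 25.7345] M [ 0.1789  0.0835 -0.0428]
tool d/.3: [ 0.0027  0.0002 -0.0045] rz units 0.0006175699326427599
level rx,ry units [0.0004 0.0003 0.    ]
time_s: 9.1
tool_pos: [0.5478, -0.0959, 0.1061]
orientation: [0.087, 0.996, 0.0, 0.001]
force: [-2.3, 1.0, -3.4]
grip_width: 0.0301
t 9.1 pos [ 0.5478 -0.0959  0.1061] yaw 80.05528280149943 tilt [ 0.0013  0.0004 -1.    ] q6 -1.6262607822895552 w 0.030118490755377845 F [-2.3013  1.0303 -3.3758] M [ 0.1361  0.3865 -0.0485]
tool d/.3: [ 0.0033  0.0001 -0.0031] rz units 0.0006142533499936715
level rx,ry units [0.0004 0.0007 0.    ]
```

```bash
python3 -m crank '[{"rx":0,"ry":0.001,"rz":0,"dx":0.002,"dy":0,"dz":-0.012,"claw":-1},{"rx":0,"ry":0,"rz":0,"dx":0.001,"dy":0,"dz":-0.016,"claw":-1},{"rx":0,"ry":0,"rz":0,"dx":0.001,"dy":0,"dz":-0.016,"claw":-1}]'
python3 g.py .5470 -.0957 .1427 80
```

```text
time_s: 9.4
tool_pos: [0.5463, -0.0957, 0.1199]
orientation: [0.087, 0.996, 0.0, -0.001]
force: [0.4, 0.9, -1.9]
grip_width: 0.0299
t 9.4 pos [ 0.5463 -0.0957  0.1199] yaw 80.05879437722102 tilt [-0.001   0.0008 -1.    ] q6 -1.6262057634946872 w 0.02988227096127692 F [ 0.4412  0.9314 -1.8991] M [ 0.0318 -0.0382 -0.0236]
tool d/.3: [-0.0022  0.0003 -0.0762] rz units 0.0006532708580113283
level rx,ry units [ 0.0004 -0.0007  0.    ]
```

Post moves freely (about 14 mm up, force just its weight).

```bash
python3 -m crank '[{"rx":0,"ry":0,"rz":0,"dx":0,"dy":0,"dz":-0.016,"claw":-1},{"rx":0,"ry":0,"rz":0,"dx":0.001,"dy":0,"dz":-0.016,"claw":-1},{"rx":0,"ry":0,"rz":0,"dx":0.001,"dy":0,"dz":-0.016,"claw":-1},{"rx":0,"ry":0,"rz":0,"dx":0.001,"dy":0,"dz":-0.01,"claw":-1}]'
python3 g.py .5470 -.0957 .1427 80
python3 - <<'E'
from h import *
for i in(7,8):
    for n in("side","top"): cv2.imwrite(f"pics/{n}{i}.png",eyes.grab_frame(n))
s=cv2.imread("pics/side7.png");cv2.imwrite("pics/s7a.png",cv2.resize(s[90:250,100:320],None,fx=3,fy=3,interpolation=cv2.INTER_CUBIC))
z=cv2.resize(s[175:225,250:300],None,fx=12,fy=12,interpolation=cv2.INTER_CUBIC)
cv2.imwrite("pics/s7z.png",(np.clip(z/255.,0,1)**.4*255).astype(np.uint8))
E
python3 g.py .5470 -.0957 .1427 80
```

```text
time_s: 9.8
tool_pos: [0.5459, -0.0956, 0.1396]
orientation: [0.087, 0.996, 0.0, 0.0]
force: [-0.4, 0.4, -2.0]
grip_width: 0.0301
t 9.8 pos [ 0.5459 -0.0956  0.1396] yaw 80.05843302562764 tilt [ 0.0004  0.0005 -1.    ] q6 -1.6262490835954302 w 0.03006276258342609 F [-0.3626  0.3916 -2.026 ] M [ 0.0658 -0.1281  0.0237]
tool d/.3: [-0.0036  0.0003 -0.0105] rz units 0.0006492558403070664
level rx,ry units [0.0003 0.0002 0.    ]
t 10.0 pos [ 0.5458 -0.0956  0.139 ] yaw 80.05847289150222 tilt [ 0.      0.0006 -1.    ] q6 -1.6262881296832568 w 0.03028959090978729 F [ 0.4189  0.4902 -2.362 ] M [ 0.0137 -0.0944 -0.0132]
tool d/.3: [-0.0041  0.0003 -0.0124] rz units 0.0006496987944691076
level rx,ry units [ 0.0004 -0.0001 -0.    ]
```

View pics/s7z.png

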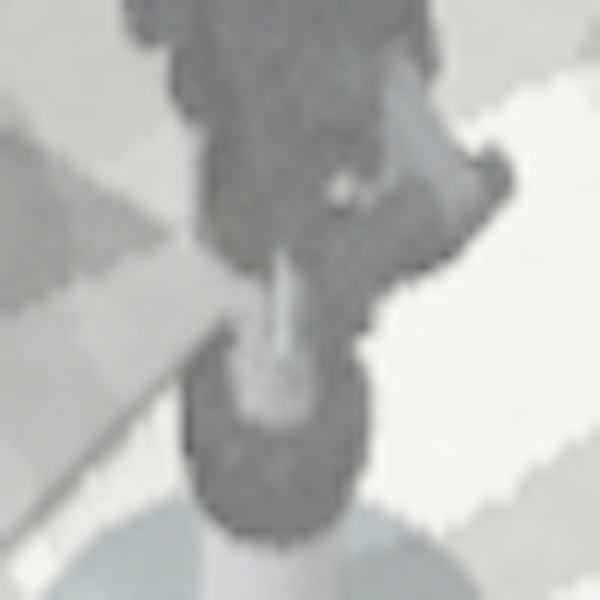

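View pics/s7a.png

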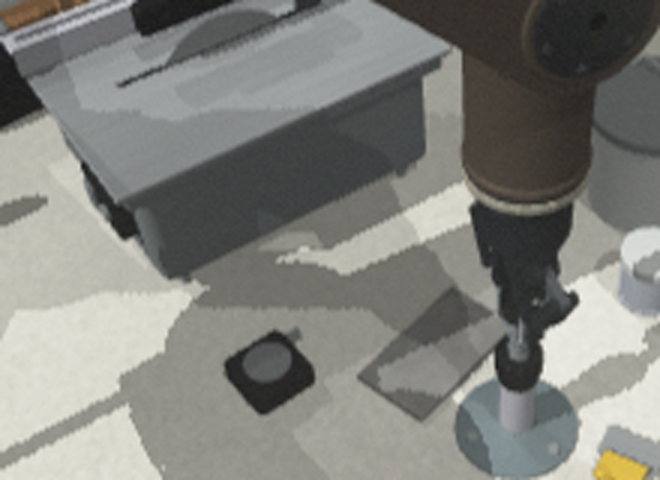

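```bash
for k in 3 7 8; do sed "s/n:cv2.imread(f\"pics\/{n}{sfx}.png\")/n:cv2.imread(f\"pics\/{n}{sfx if n=='side' else 0}.png\")/" fit2.py > fit3.py; python3 fit3.py $k | grep -E "^side|sdz|^ *0\.0.*sdz|^ [ 0-9.-]+\]? *sd" | head -9; python3 fit3.py $k | grep -A0 -E "^\[ 0\.5" | head -1; done
python3 - <<'E'
from h import *
from scipy.ndimage import map_coordinates
for f in("side3","side7"):
    im=cv2.imread(f"pics/{f}.png").astype(float).mean(2)
    c=np.array((197.5,130.31));u=np.array((.4163,.9092));d=np.array([-u[1],u[0]])
    for lo,hi in((-45,-15),(-15,15),(15,45)):
        r=[]
        for s in np.arange(-4,4.1,.5):
            q=np.array([c+k*d+s*u for k in np.arange(lo,hi,.5)]);r.append(map_coordinates(im,[q[:,1],q[:,0]],order=1).mean())
        print(f,lo,np.round(r,0).astype(int))
im=cv2.imread(f"pics/top0.png").astype(float).mean(2)
c=np.array((153.48,192.12));u=np.array((.9971,.0762));d=np.array([-u[1],u[0]])
for lo,hi in((-70,-30),(-30,0),(0,30),(30,60)):
        r=[]
        for s in np.arange(-4,4.1,.5):
            q=np.array([c+k*d+s*u for k in np.arange(lo,hi,.5)]);r.append(map_coordinates(im,[q[:,1],q[:,0]],order=1).mean())
        print("top",lo,np.round(r,0).astype(int))
E
```

```text
side AB [194.9902 130.998 ] [-0.4143 -0.9102] 58 0.14187313109180189
side AC [242.1162  99.9563] [ 0.5003 -0.8658] 17 0.14965658104106846
side BD [127.6478 143.1053] [-0.8048  0.5936] 29 0.15238697101523924
  0.0025  0.546  -0.0943] sdz 0.0012537786719757043 cost 456.4182491413214
  0.      0.5464 -0.095 ] sdz 0.000838887048989946 cost 521.4281096361551
  0.0021  0.546  -0.0944] sdz 0.0012710646642133433 cost 451.4589501759903
  0.0014  0.5465 -0.0949] sdz 0.002065691783324447 cost 308.11192621349124
  0.      0.5464 -0.095 ] sdz 0.0015866494493880557 cost 5.741396863665798
  0.0007  0.5462 -0.0952] sdz 0.002549103037005778 cost 1.7466861501444806
[ 0.5398  0.3844 -0.0597  0.1733 -0.0027  0.0015 -0.0017  0.0027 -0.0015
side AB [195.0886 130.9734] [-0.4134 -0.9105] 59 0.154279006529013
side AC [242.0828  99.9422] [ 0.499  -0.8666] 17 0.14450072503339545
side BD [127.2806 142.63  ] [-0.8038  0.5949] 30 0.1590303281340252
  0.0025  0.546  -0.0943] sdz 0.0012537513008328404 cost 462.8131839369883
  0.      0.5464 -0.095 ] sdz 0.0008388293014172165 cost 528.1985653723883
  0.0022  0.546  
[... 1825 characters left out ...]
g: Mean of empty slice.
  c=pts.mean(0);u=np.linalg.svd(pts-c)[2];e=(pts-c)@u[1];k=abs(e)<max(.35,2*np.median(abs(e)));pts=pts[k]
  ret = ret.dtype.type(ret / rcount)
Traceback (most recent call last):
  File "fit3.py", line 31, in <module>
    L.append(("side",dict(A="AC",B="BD")[k],line(edgepts("side",S[k],b,W=2.5,lo=.1,hi=.8))))
                                            ~~~~^^^^^^^^^^^^^^^^^^^^^^^^^^^^^^^^^^^^^^^^^^
  File "fit3.py", line 22, in line
    c=pts.mean(0);u=np.linalg.svd(pts-c)[2];e=(pts-c)@u[1];k=abs(e)<max(.35,2*np.median(abs(e)));pts=pts[k]
                    ~~~~~~~~~~~~~^^^^^^^
numpy.linalg.LinAlgError: 1-dimensional array given. Array must be at least two-dimensional
```

```bash
cat > bias.py <<'E'
from h import *
from scipy.ndimage import map_coordinates, gaussian_filter
np.set_printoptions(precision=2,suppress=True)
ax=np.array([.5469,-.0958])
def curve(n,z,r,c=ax): 
    t=np.linspace(0,2*np.pi,120,endpoint=False)
    return t,np.array([proj(n,(c[0]+r*np.cos(a),c[1]+r*np.sin(a),z)) for a in t])
def fit(n,z,r,sel,W=2.5):
    im=cv2.imread(f"pics/{n}0.png").astype(float)
    im=np.stack([gaussian_filter(im[...,c],.5) for c in range(3)],-1)
    t,P=curve(n,z,r);cen=P.mean(0);Tn=np.roll(P,-1,0)-np.roll(P,1,0);N=np.stack([Tn[:,1],-Tn[:,0]],1);N/=np.linalg.norm(N,axis=1)[:,None]
    N*=np.sign(((P-cen)*N).sum(1))[:,None]
    A=[];b=[]
    for p,nn in zip(P,N):
        ang=np.degrees(np.arctan2(-nn[1],nn[0]))%360   # image angle, 90=up
        if not sel(ang): continue
        s=np.arange(-W,W+.01,.1);q=p+s[:,None]*nn
        v=np.stack([map_coordinates(im[...,c],[q[:,1],q[:,0]],order=1) for c in range(3)],-1)
        g=np.linalg.norm(np.gradient(v,.1,axis=0),axis=1);i=g.argmax()
        if g[i]>12 and 6<i<len(s)-7: 
            k=slice(i-6,i+7);A.append(nn);b.append((s[k]*g[k]).sum()/g[k].sum())
    A=np.array(A);b=np.array(b);w=np.ones(len(b))
    for _ in range(10):
        x=np.linalg.lstsq(A*w[:,None],b*w,rcond=None)[0];e=b-A@x;w=1/(1+(e/.3)**2)
    return x,len(b),e.std()
lower=lambda a:190<a<350
allr=lambda a:True
print("side foot z0 front",*fit("side",0,.06,lower))
print("side head top back",*fit("side",.148,.016,lambda a:0<=a<130))
print("side head top all",*fit("side",.148,.016,allr,1.5))
print("side collar low",*fit("side",.098,.022,lambda a:200<a<340))
print("side collar sides",*fit("side",.111,.022,lambda a:a<15 or a>345 or 165<a<195))
print("top foot z13",*fit("top",.013,.06,allr,2.))
print("top foot z0",*fit("top",.0,.06,allr,2.))
print("top collar",*fit("top",.124,.022,lambda a:True,2.))
E
python3 bias.py
```

```text
side foot z0 front [-0.45  0.2 ] 53 0.2990134583697013
side head top back [-0.54  0.91] 46 0.21254390862514397
side head top all [-0.15  0.24] 79 0.2842442512778291
side collar low [-0.76  1.05] 48 0.46802300721451423
side collar sides [-0.37  0.59] 16 0.16527597580088946
top foot z13 [-0.75  0.08] 115 0.3509852130292284
top foot z0 [-0.48 -0.1 ] 112 0.3848401806089195
top collar [-0.57  0.12] 118 0.2640398741951272
```

```bash
cat > f4.py <<'E'
from h import *
from scipy.optimize import least_squares
L=[("top","AB",(153.48,192.12),(.9971,.0762)),("top","AC",(120.78,112.9),(-.0505,.9987)),("top","BD",(108.37,267.98),(.0536,-.9986)),("top","CD",(31.68,176.72),(-.9954,-.0962)),("side","AB",(197.5-.4*.4163,130.31-.4*.9092),(.4163,.9092)),("side","AC",(233.71,91.19),(.6662,-.7458))]
loc=dict(A=(190,-150),B=(-190,-150),C=(190,150),D=(-190,150))
def run(use,os,ot):
    off=dict(side=np.array(os),top=np.array(ot))
    def res(p):
        c,s=np.cos(p[2]),np.sin(p[2]);r=[]
        m={k:np.array([p[0]+(c*a-s*b)/1e3,p[1]+(s*a+c*b)/1e3,p[3]]) for k,(a,b) in loc.items()}
        for i in use:
            n,k,cc,u=L[i]
            for t in(.1,.9): r.append((proj(n,m[k[0]]*(1-t)+m[k[1]]*t)+off[n]-cc)@u)
        return r
    q=least_squares(res,[.54,.378,-.067,.185]);print(use,os,ot,np.round(q.x,4),np.round(q.fun,2))
for os,ot in(((0,0),(0,0)),((-.5,.6),(-.6,.05)),((-.5,.9),(-.6,.05)),((-.5,.3),(-.6,.05))):
    run([0,1,2,3,4,5],os,ot);run([0,4,5],os,ot);run([0,1,2,4],os,ot);run([0,1,2,3],os,ot)
E
python3 f4.py
```

```text
[0, 1, 2, 3, 4, 5] (0, 0) (0, 0) [ 0.5431  0.379  -0.0676  0.1826] [-0.28  0.02  0.39  0.04 -0.    0.09 -0.06 -0.09  0.13  0.06  0.32  0.22]
[0, 4, 5] (0, 0) (0, 0) [ 0.5414  0.3786 -0.0691  0.1835] [-0.06  0.06  0.1  -0.09 -0.01  0.01]
[0, 1, 2, 4] (0, 0) (0, 0) [ 0.5432  0.3783 -0.0673  0.1838] [-0.15  0.19  0.21 -0.11  0.02  0.08 -0.01 -0.07]
[0, 1, 2, 3] (0, 0) (0, 0) [ 0.5432  0.3782 -0.0676  0.1844] [-0.15  0.16  0.18 -0.17 -0.04  0.05  0.02 -0.01]
[0, 1, 2, 3, 4, 5] (-0.5, 0.6) (-0.6, 0.05) [ 0.5431  0.3764 -0.0677  0.1858] [-0.14  0.16  0.11 -0.26 -0.17 -0.07  0.17  0.14  0.3   0.21  0.17  0.01]
[0, 4, 5] (-0.5, 0.6) (-0.6, 0.05) [ 0.5418  0.3762 -0.0693  0.187 ] [-0.06  0.05  0.12 -0.11  0.03 -0.03]
[0, 1, 2, 4] (-0.5, 0.6) (-0.6, 0.05) [ 0.5432  0.3764 -0.0674  0.1863] [-0.24  0.11  0.02 -0.31 -0.17 -0.1   0.15  0.07]
[0, 1, 2, 3] (-0.5, 0.6) (-0.6, 0.05) [ 0.5433  0.3767 -0.0677  0.1844] [-0.15  0.16  0.18 -0.18 -0.04  0.05  0.02 -0.02]
[0, 1, 2, 3, 4, 5] (-0.5, 0.9) (-0.6, 0.05) [ 0.5431  0.376  -0.0677  0.1868] [-0.1   0.2   0.02 -0.35 -0.24 -0.14  0.26  0.23  0.4   0.28
[... 167 characters left out ...]
  0.3763 -0.0673  0.1873] [-0.27  0.08 -0.05 -0.38 -0.24 -0.18  0.22  0.12]
[0, 1, 2, 3] (-0.5, 0.9) (-0.6, 0.05) [ 0.5433  0.3767 -0.0677  0.1844] [-0.15  0.16  0.18 -0.18 -0.04  0.05  0.02 -0.02]
[0, 1, 2, 3, 4, 5] (-0.5, 0.3) (-0.6, 0.05) [ 0.5432  0.3768 -0.0677  0.1847] [-0.18  0.12  0.2  -0.16 -0.11 -0.01  0.08  0.05  0.21  0.13  0.2   0.06]
[0, 4, 5] (-0.5, 0.3) (-0.6, 0.05) [ 0.542   0.3765 -0.0693  0.1856] [-0.05  0.05  0.11 -0.1   0.01 -0.02]
[0, 1, 2, 4] (-0.5, 0.3) (-0.6, 0.05) [ 0.5432  0.3766 -0.0674  0.1853] [-0.2   0.14  0.1  -0.23 -0.09 -0.03  0.08  0.02]
[0, 1, 2, 3] (-0.5, 0.3) (-0.6, 0.05) [ 0.5433  0.3767 -0.0677  0.1844] [-0.15  0.16  0.18 -0.18 -0.04  0.05  0.02 -0.02]
```

```bash
python3 -m crank '[{"rx":0,"ry":0,"rz":0,"dx":-0.001,"dy":0,"dz":-0.007,"claw":-1},{"rx":0,"ry":0,"rz":0,"dx":-0.001,"dy":0,"dz":-0.004,"claw":-1}]'
python3 - <<'E'
from h import *
for i in(9,10):
    for n in("side","top"): cv2.imwrite(f"pics/{n}{i}.png",eyes.grab_frame(n))
E
python3 g.py .5470 -.0957 .1433 80
```

```text
time_s: 10.2
tool_pos: [0.5461, -0.0956, 0.1419]
orientation: [0.087, 0.996, 0.0, -0.0]
force: [-0.6, -0.0, -3.0]
grip_width: 0.0299
t 10.4 pos [ 0.5461 -0.0956  0.1419] yaw 80.0596663524625 tilt [-0.0008  0.0008 -1.    ] q6 -1.6262265756589231 w 0.03007571712654684 F [-0.2162  0.0522 -2.4747] M [-0.0358 -0.0491  0.0248]
tool d/.3: [-0.0031  0.0002 -0.0048] rz units 0.0006629594718055564
level rx,ry units [ 0.0004 -0.0006  0.    ]
```

```bash
python3 -m crank '[{"rx":0,"ry":0,"rz":0,"dx":-0.001,"dy":0,"dz":-0.004,"claw":-1}]'
python3 - <<'E'
from h import *
for n in("side","top"): cv2.imwrite(f"pics/{n}11.png",eyes.grab_frame(n))
print(finder.tip_of("side","post_top")[:2],finder.tip_of("side","saw_table")[:2])
s=cv2.imread("pics/side11.png");cv2.imwrite("pics/s11.png",cv2.resize(s[90:250,100:320],None,fx=3,fy=3,interpolation=cv2.INTER_CUBIC))
z=cv2.resize(s[165:225,250:300],None,fx=10,fy=10,interpolation=cv2.INTER_CUBIC)
z=(np.clip(z/255.,0,1)**.4*255).astype(np.uint8)
for zz,r in((.1695,.016),(.124,.022)):
    q=np.array([(proj("side",(.5469+r*np.cos(t),-.0958+r*np.sin(t),zz))+(-.5,.6)-(250,165)+.5)*10 for t in np.linspace(0,6.28,40)]).astype(np.int32)
    cv2.polylines(z,[q],True,(0,0,255),1)
cv2.imwrite("pics/s11z.png",z)
E
python3 g.py .5470 -.0957 .1433 80
```

```text
time_s: 10.5
tool_pos: [0.5462, -0.0956, 0.1429]
orientation: [0.087, 0.996, 0.0, -0.001]
force: [-0.5, -0.4, -1.7]
grip_width: 0.0302
[{'point': [273.5, 193.3], 'p': 0.56}] [{'point': [197.9, 131.5], 'p': 0.93}]
t 10.7 pos [ 0.5463 -0.0956  0.143 ] yaw 80.05757371004466 tilt [-0.0008  0.0008 -1.    ] q6 -1.6261822391969731 w 0.02925972682701678 F [-0.118  -0.1069 -2.9302] M [-0.0435  0.0318 -0.0456]
tool d/.3: [-0.0022  0.0002 -0.0009] rz units 0.000639707889385161
level rx,ry units [ 0.0004 -0.0006  0.    ]
```

View pics/s11z.png

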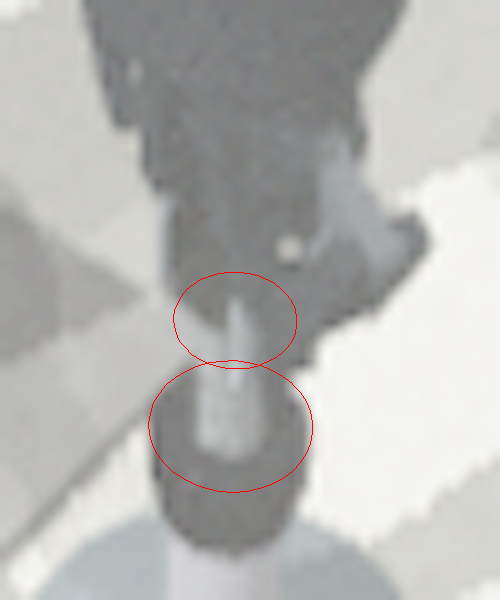

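Run:
```python
from h import *
s=cv2.imread("pics/side11.png").astype(float)
b=cv2.imread("pics/side0.png").astype(float)
a=np.hstack([s[172:222,250:300],b[172:222,250:300]])
z=cv2.resize(a,None,fx=8,fy=8,interpolation=cv2.INTER_NEAREST)
cv2.imwrite("pics/s11c.png",np.clip((z/255)**.6*255,0,255).astype(np.uint8))
```

```text
(no output)
```

View pics/s11c.png

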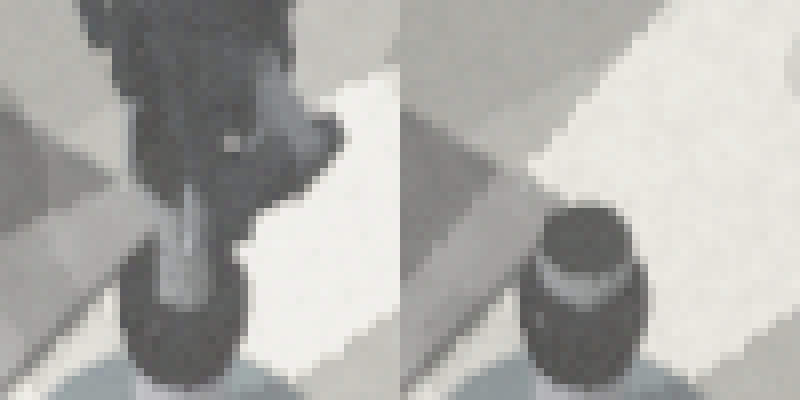

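Run:
```python
from h import *
o=[]
for f in("side0","side11"):
    s=cv2.imread(f"pics/{f}.png").astype(float)
    s=s[172:222,250:300]; d=s[...,0]-s[...,2]
    o.append(np.clip(100+d*7,0,255))
s=[cv2.imread(f"pics/side{k}.png").astype(float) for k in(9,10,11)]
z=cv2.resize(np.hstack(o),None,fx=8,fy=8,interpolation=cv2.INTER_NEAREST);cv2.imwrite("pics/br.png",z)
```

```text
[ WARN:0@0.696] global loadsave.cpp:1063 imwrite_ Unsupported depth image for selected encoder is fallbacked to CV_8U.
```

View pics/br.png

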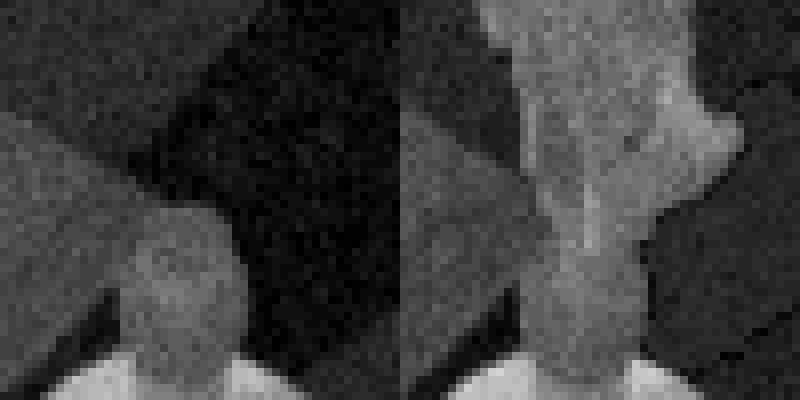

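Run:
```python
from h import *
np.set_printoptions(linewidth=200)
b=cv2.imread("pics/side0.png").astype(float).mean(2)
s=np.mean([cv2.imread(f"pics/side{k}.png").astype(float).mean(2) for k in(11,)],0)
# columns 267..273: print intensity columns
print("side0 rows196-212");print(b[196:212,267:275].astype(int))
print("side11 rows 186-206");print(s[186:206,267:275].astype(int))
for z in(.148,.185,.1855):print(z,proj("side",(.5469,-.0958,z)))
```

```text
side0 rows196-212
[[126 132 138 180 209 192 195 194]
 [120 121 115 121 154 127 128 128]
 [119  98  79  69  51  48  50  50]
 [119  64  48  50  48  51  48  51]
 [111  47  47  49  50  48  51  49]
 [ 90  47  49  53  51  51  51  50]
 [ 71  49  47  49  50  49  46  51]
 [ 84  47  48  48  48  48  51  47]
 [102  82  47  49  51  51  49  51]
 [ 90 111  88  54  46  49  50  49]
 [ 73 117 114  92  81  83  81  63]
 [ 59 103 118 116 110 110 106  91]
 [ 47  66  97 114 114 111 107 102]
 [ 45  49  58  79  94 102 101  82]
 [ 46  46  46  46  56  75  74  57]
 [ 67  45  46  45  44  50  48  47]]
side11 rows 186-206
[[ 43  42  41  41  50  54  45  45]
 [ 40  41  39  46  52  50  45  45]
 [ 44  39  43  44  49  52  47  46]
 [ 41  41  40  45  44  49  47  46]
 [ 43  43  46  46  46  45  51  46]
 [ 43  47  45  46  45  47  51  49]
 [ 58  46  43  46  46  48  54  52]
 [ 63  47  46  48  44  44  49  50]
 [ 71  45  48  45  46  50  57  52]
 [111  75  50  45  49  51  93  60]
 [130 112  78  46  50  57 113  76]
 [129 127 113  80  60  61 114  92]
 [130 131 125 117  99  84 114  99]
 [135 135 126 125 118  96 114  97]
 [132 122 110 126 118  99 115  98]
 [120  88  86 129 121  95 128  99]
 [ 86  56  70 117 124 108 143  92]
 [ 55  49  66 108 118 111 127  87]
 [ 46  50  68 123 117 109  97  92]
 [ 46  45  66 123 119 115 105  93]]
0.148 [273.31569664 200.97862174]
0.185 [273.68416223 192.11974773]
0.1855 [273.68929238 191.99640539]
```

```bash
python3 -m crank '[{"rx":0,"ry":0,"rz":0,"dx":-0.001,"dy":0,"dz":-0.002,"claw":-1},{"rx":0,"ry":0,"rz":0,"dx":0,"dy":0,"dz":0,"claw":-1}]'
python3 - <<'E'
from h import *
for i in(12,13):
  for n in("side",): cv2.imwrite(f"pics/{n}{i}.png",eyes.grab_frame(n))
E
python3 g.py .5470 -.0957 .1433 80
```

```text
time_s: 10.9
tool_pos: [0.5466, -0.0957, 0.1437]
orientation: [0.087, 0.996, 0.0, -0.001]
force: [0.0, -0.2, -2.9]
grip_width: 0.0298
t 11.0 pos [ 0.5465 -0.0957  0.1436] yaw 80.05631951218591 tilt [-0.001   0.0008 -1.    ] q6 -1.6261228031736783 w 0.02982394843555932 F [-0.1573  0.4914 -2.3375] M [-0.0498  0.0521 -0.034 ]
tool d/.3: [-0.0015  0.0003  0.001 ] rz units 0.0006257723576212016
level rx,ry units [ 0.0004 -0.0007  0.    ]
```

View pics/side12.png

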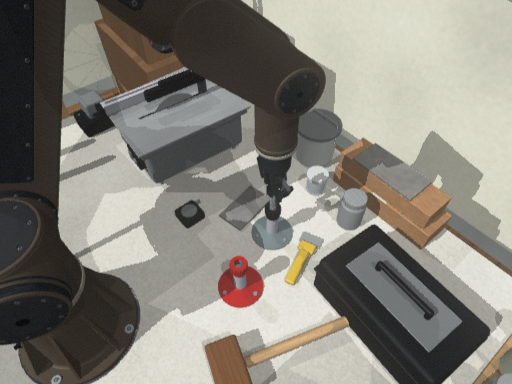

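The picture shows the gripper holding the head above the grey prop at about (273,190), and nothing else has moved. TCP is steady at 0.1436 m, so the head top is about 0.1855 m. Handing in.

```bash
python3 -c "
from rig import order
print(order.job_done())"
```

```text
the job is handed in; nothing more can be done
None
```

The collar is loose and the post is drawn up to my best estimate of the saw table's height. The gripper is still holding it there by the head.

- **Collar:** I turned the grey prop's collar anticlockwise about 69° (1.2 rad). The moment on the tool was 0.25 N m while turning, as expected. The post stayed down until then.
- **Lift:** I raised the post straight up about 37.5 mm. The last readings showed 2.3–3 N downward, which is the post's own weight. Sideways forces stayed within about 1 N while lifting, so it was not binding. The whole job took about 11 s.
- **Height:** From the arm's travel, the top of the head is at about 185.5 mm. Fitting the table edge in both pictures gives the table at about 185.5 mm. Different fits ranged from 184 to 188 mm, so the levels should agree to within 1–2 mm, but I could not confirm that more closely.
- **A check that disagreed:** A rough reading of the head in the side camera just before the last 0.6 mm of lift put it about 2 mm lower than the arm's reading, 183 mm against 185 mm. The fingers partly hid the head, so I relied on the arm's reading.
- **Finger length:** The fingertips showed about 20 mm farther back than the stated tool point. I set the grip heights from the pictures and from the grip widths: about 42 mm on the collar and 30 mm on the head.

The last side picture shows the saw and the other things in view still in their places, and I saw no sign of touching any of them.

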